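# Sweep the bench caliper and gauge a spacer pack

### The job

Using the hand brush and never the fingers, sweep every wooden or cork offcut off the narrow rail of the bench caliper into the blue catch tray behind it. Then lay all the spacers that are there in a row end to end on top of the cleared rail between the jaws, centred and with their length along the rail, and slide the jaw gently shut on them until the pack has pushed the sprung anvil about half way in, never to its stop; leave the pack held like that. Finish with the brush standing on its bristles in the middle of the grey coaster, and leave the GPS case, the chart clamp and the bottle cap where they are.

Things in the scene. Friction and masses are not known exactly. Their poses are not given: they have to be found in the camera images.
- caliper: Bench caliper, fixed. Origin on the table under the middle of its rail; z up, y along the rail. Aluminium rail 24 mm wide (x), 340 mm long (y -160 to 180), top at z 36 mm. Grey housing (46 mm wide, y -137 to -107, top 38 mm above the rail) holds the sprung anvil at the -y end; the steel jaw slides in from the +y end. Dark end feet 70 mm wide (x), 14 mm high, at y -145 and 165.
- rail_top (a point): Point on the top face of the rail, above the caliper's origin (x 0, y 0, z 36 mm); axes as the caliper.
- tray_floor (a point): Middle of the floor of the blue catch tray, which adjoins the rail on the far (+x) side (this point: caliper x 58, y 10, z 3 mm). Floor x 12 to 103, y -105 to 125; outer walls 16 mm high.
- jaw_face (a point): Middle of the sliding jaw's flat face, which looks to the caliper's -y, at 20 mm above the rail top; at caliper y = 125 mm minus the jaw joint. The jaw is 44 mm wide (x), 30 mm thick behind the face (y), top 38 mm above the rail.
- jaw_tab (a point): Centre of the top of the orange square grip tab on the jaw, 20 x 20 mm in plan, standing 28 mm above the jaw's top (tab top 66 mm above the rail, 102 mm above the table); 15 mm behind (+y of) the jaw face.
- anvil_face (a point): Middle of the sprung anvil's steel face (40 wide x 34 mm high), which looks to the caliper's +y, 19 mm above the rail top; at caliper y = -85 mm minus the anvil joint.
- jaw (a joint): Travel of the sliding jaw, m: 0 fully open (face 210 mm from the resting anvil), grows as it shuts towards the anvil (caliper -y), up to 0.145. Starts at 0 to 0.015. Friction about 10 N, and it stays where it is left.
- anvil (a joint): How far the anvil is pressed in (towards caliper -y), m: 0 at rest, spring 1.2 N per mm, hard stop at 0.010 (12 N); half way is 0.005 (6 N).
- coaster: Round grey silicone coaster, 110 mm across, 6 mm thick, fixed; origin at the centre of its underside. The brush stands on it at the start.
- brush: Hand brush standing on its bristles: dark bristle block 26 (x) x 78 (y) x 24 mm, pale wood back 32 x 84 x 14 mm above it, then a red upright grip 20 (x) x 50 (y) x 30 mm, top 68 mm above the bristle tips. 0.11 kg. Origin: middle of the bristle tips (underside), z up. Take it by the red grip across its 20 mm.
- spacer_a: Loose white nylon spacer, a square block 28 x 28 mm and 32 mm long with a dark bolt hole along its length. Origin at its centre; y is the length direction; x and z are the 28 mm sides. Starts lying on the table, length level. May be absent.
- spacer_b: Loose brass spacer, a square block 28 x 28 mm and 34 mm long with a dark bolt hole along its length. Origin at its centre; y is the length direction; x and z are the 28 mm sides. Starts lying on the table, length level. May be absent.
- spacer_c: Loose black plastic spacer, a square block 28 x 28 mm and 36 mm long with a dark bolt hole along its length. Origin at its centre; y is the length direction; x and z are the 28 mm sides. Starts lying on the table, length level. May be absent.
- spacer_d: Loose copper spacer, a square block 28 x 28 mm and 38 mm long with a dark bolt hole along its length. Origin at its centre; y is the length direction; x and z are the 28 mm sides. Starts lying on the table, length level. May be absent.
- scrap1: Chunky wood or cork offcut about 18 x 16 x 16 mm (x, y, z), about 12 g, lying on top of the caliper's rail at the start. Origin: centre of its underside. May be absent.
- scrap2: Chunky wood or cork offcut about 16 x 20 x 15 mm (x, y, z), about 12 g, lying on top of the caliper's rail at the start. Origin: centre of its underside. May be absent.
- scrap3: Chunky wood or cork offcut about 17 x 17 x 18 mm (x, y, z), about 12 g, lying on top of the caliper's rail at the start. Origin: centre of its underside. May be absent.
- scrap4: Chunky wood or cork offcut about 20 x 15 x 14 mm (x, y, z), about 12 g, lying on top of the caliper's rail at the start. Origin: centre of its underside. May be absent.
- gps_case: Bystander: green plastic handheld GPS case, 62 x 118 x 30 mm; origin at the centre of its underside.
- chart_clamp: Bystander: steel chart clamp with a spring lever, 35 x 80 mm, about 25 mm high; origin at the centre of its underside.
- bottle_cap: Bystander: round green glass bottle cap, 36 mm across, 20 mm high; origin at the centre of its underside.
Not all that is in view belongs to the job. Several things have the shape of the spacer_b; the one meant has the colours described above.

How it is judged:
By the outcome, as a careful person would: the job done as asked, in the order asked, and still so for the second after the job is handed in, with the robot touching nothing.
Of spacer_a, spacer_b, spacer_c, spacer_d only 3 to 4 are there at a start; the rules pass over those that are not, and their reading is None.
Of scrap1, scrap2, scrap3, scrap4 only 2 to 4 are there at a start; the rules pass over those that are not, and their reading is None.
At some moment in a run one of spacer_a, spacer_b, spacer_c, spacer_d may be knocked a few centimetres aside while the robot is not near it.
It also fails if it takes over 210 s, if anything falls off the work surface, if the arm or the gripper's body presses on something with over 40 N, if the wrist force passes 120 N, or if a joint passes its speed limit or range.

### The arm

A 6-joint arm with a two-finger parallel gripper is mounted at the origin on the work surface. World frame = base frame: x ahead of the robot, y to its left, z up, the work surface at z = 0. Lengths are in m, angles in rad, forces in N, time in s.
With the tool pointing down it reaches from about 0.35 to 0.725 m from the base axis. Payload 4.3 kg.
Tool frame: the origin (TCP) lies at the very end of the fingers, on their centre line; the grasp point (between the pads) lies manip.grip_depth behind it (manip.grip_depth is the distance from the TCP to the grasp point, in m); z points along the fingers, y is the direction in which the jaws open and shut (so a half turn about z gives the same grasp; the last joint's range is limited). The gripper opens to 85 mm and grips with 20 to 120 N. Pads are 22 mm wide; open, the fingers measure 114 mm over their backs; the gripper's body (76 mm by 85 mm) begins 54 mm behind the grasp point. The pads swing forward as they close: fully open they stand 13 mm farther back than shut.
Start: joints at [-1.32, 0.377, 0.081, 1.274, 0, 1.46], TCP at [0.203, -0.538, 0.231] pointing down, gripper open.
Joint ranges: [-2.72, 2.72], [-0.84, 1.66], [-1.02, 1.22], [-1.77, 2.12], [-1.37, 1.28], [-3.14, 3.14]. Speed limits (rad/s): [2.57, 2.57, 3.14, 3.14, 3.14, 3.14].

### API

Orientations are given as [roll, pitch, yaw] about the fixed x, y, z axes, in that order (R = Rz(yaw) Ry(pitch) Rx(roll)).
In Python, from station import status, vision, workorder, manip gives the robot as it stands.
- The arm moves only by the tool drive_tool, never from a script. Its argument "increments" is a list of rows, each an object of numbers: "jaw": the finger opening in m, from 0 to 0.0854; "x", "y", "z": the shift along the world's x, y, z in m; "ax", "ay", "az": the turn, a rotation vector about the world's x, y, z in degrees. In form: [{"jaw": .., "x": .., "y": .., "z": .., "ax": .., "ay": .., "az": ..}, ...]. A call has 1 to 12 rows; each row shifts and turns the commanded pose from where the row before left it; what a row does not reach is not made up. A row lasts 1/12 s, in which the tool goes at most 41.7 mm and 7.16 degrees, less where a joint would pass 70% of its speed; a pose out of reach is approached as far as the arm can. A call is refused whole if a number of a shift passes 0.0417 or a number of a turn 7.16, either way. A call with a gripper value outside its range is refused whole. The fingers move at their own pace and stop on an object; the grip force is fixed at half the most. Time passes only in rows, so rows that do not move let the fingers close. It gives the time, the measured TCP pose, the force and the opening at its end, in the units of the state.
- status.get_obs(): the state, without advancing time (a new reading comes with each control period).
- vision.grab_frame(name): name is "scene" or "side" or "wrist"; returns a dict with "pixels" (480x640x3 uint8, red, green, blue), "K" (3x3 intrinsics, pixels), "R" (3x3) and "t" (3): a world point X has camera coordinates R X + t. Camera axes: x right, y down, z forward; pixel columns grow to the right and rows downward; lengths in m; the calibration is good to about 2 mm. A picture is of the moment at which its call begins. There is no depth.
- workorder.job_done(): hands the job in, once; it reports no verdict.
The state is a dict: "clock": time; "joints": joint angles; "dq": joint speeds; "joint_torque": joint torques, N m; "tcp_pos": TCP position; "tcp_rot": TCP orientation; "wrist_force": force on the tool from outside, world axes, zero at the start; "moment": the same for the moment, N m; "gripper_width": finger opening in m.
Only numpy, scipy, OpenCV 4.12 (cv2) and the standard library are available. Lean on these libraries where they do the work, as an engineer would, in place of code of your own. Each camera call takes 0.05 s, during which the arm holds its last target.

## Working session

There is one attempt and no reset: what is moved stays moved. The work goes in short steps, Python scripts to look and compute and a tool call to move; the robot and the scene stay as the last step left them, time stands still between calls to the robot, and variables do not carry over. Pictures are saved under pics/ and viewed, and the job is handed in when it is done.

Besides the shell and the picture viewer there is one more tool, called after ">>>" as name([rows], argument=value, ...), one row to a line, values as JSON. drive_tool: Moves the arm, as the interface text tells. Its arguments: {"type":"object","properties":{"increments":{"type":"array","items":{"type":"object","properties":{"jaw":{"type":"number"},"x":{"type":"number"},"y":{"type":"number"},"z":{"type":"number"},"ax":{"type":"number"},"ay":{"type":"number"},"az":{"type":"number"}}}}},"required":["increments"]}

```bash
ls; mkdir -p pics; cat > h.py <<'E'
import numpy as np, cv2
from station import status, vision, workorder, manip
def grab(n,fn=None):
    f=vision.grab_frame(n)
    if fn: cv2.imwrite('pics/'+fn,f['pixels'][:,:,::-1])
    return f
def cast(f,u,v,z):
    R=np.array(f['R']);t=np.array(f['t']);K=np.array(f['K'])
    c=-R.T@t; d=R.T@np.linalg.solve(K,[u,v,1.0])
    return c+d*(z-c[2])/d[2]
def proj(f,X):
    p=np.array(f['K'])@(np.array(f['R'])@np.array(X)+np.array(f['t'])); return p[:2]/p[2]
E
python3 - <<'E'
from h import *
for n in ['scene','side','wrist']:
    f=grab(n,n+'0.png'); print(n,np.array(f['K'])[0,0], -np.array(f['R']).T@f['t'])
o=status.get_obs(); print(o, manip.grip_depth)
E
```

```text
pics
scene 534.4511383695105 [ 1.23685444 -0.65449759  0.7895591 ]
side 511.3579519387065 [ 0.37231027 -0.66798782  0.90999648]
wrist 425.9399046975167 [ 0.27111128 -0.51166422  0.37343659]
{'clock': 0.15, 'joints': array([-1.32031628e+00,  3.77897262e-01,  7.99701356e-02,  1.27439366e+00,
        4.62313977e-05,  1.46050290e+00]), 'dq': array([ 0.00165093, -0.00133876,  0.00468019,  0.00034243, -0.00071559,
       -0.00013321]), 'joint_torque': array([ 9.83730279e-04, -4.64034283e+01,  2.70170724e+01,  1.37985116e-02,
       -1.58477587e-04,  1.17782699e-05]), 'tcp_pos': array([ 0.20287709, -0.53750822,  0.23058883]), 'tcp_rot': array([-3.14008254e+00, -2.13747852e-04,  3.60773275e-01]), 'wrist_force': array([-0.02304897,  0.51654073, -0.11781695]), 'moment': array([-0.0465065 ,  0.01230024,  0.0061224 ]), 'gripper_width': 0.08527792291886149} 0.0187
```

View pics/scene0.png

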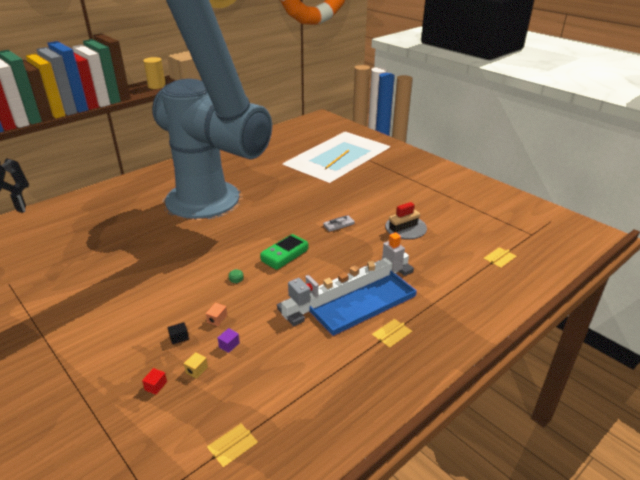

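View pics/side0.png

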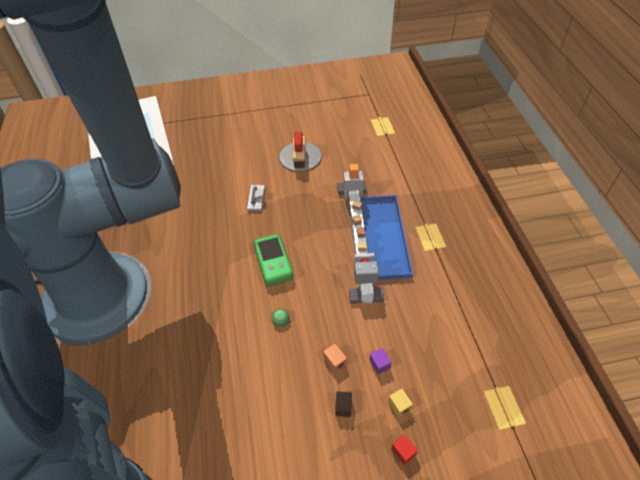

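View pics/wrist0.png

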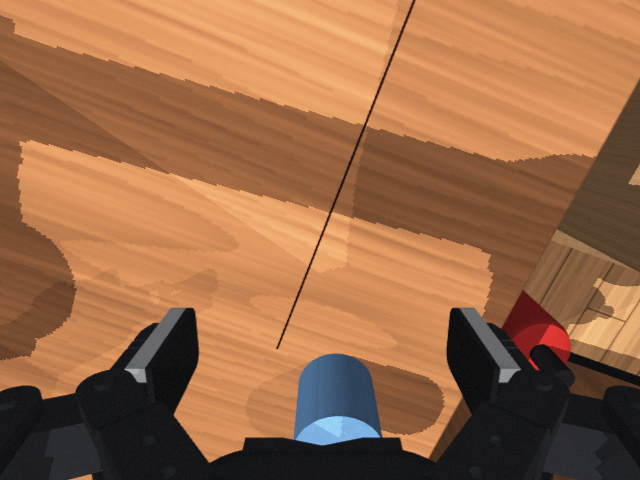

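```bash
python3 - <<'E'
import cv2
a=cv2.imread('pics/scene0.png');b=cv2.imread('pics/side0.png')
cv2.imwrite('pics/s1.png',cv2.resize(a[190:400,130:430],None,fx=2.66,fy=2.66,interpolation=cv2.INTER_CUBIC))
cv2.imwrite('pics/s2.png',cv2.resize(b[120:310,230:440],None,fx=3.1,fy=3.1,interpolation=cv2.INTER_CUBIC))
cv2.imwrite('pics/s3.png',cv2.resize(b[310:480,250:440],None,fx=3.3,fy=3.3,interpolation=cv2.INTER_CUBIC))
E
```

```text
(no output)
```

View pics/s1.png

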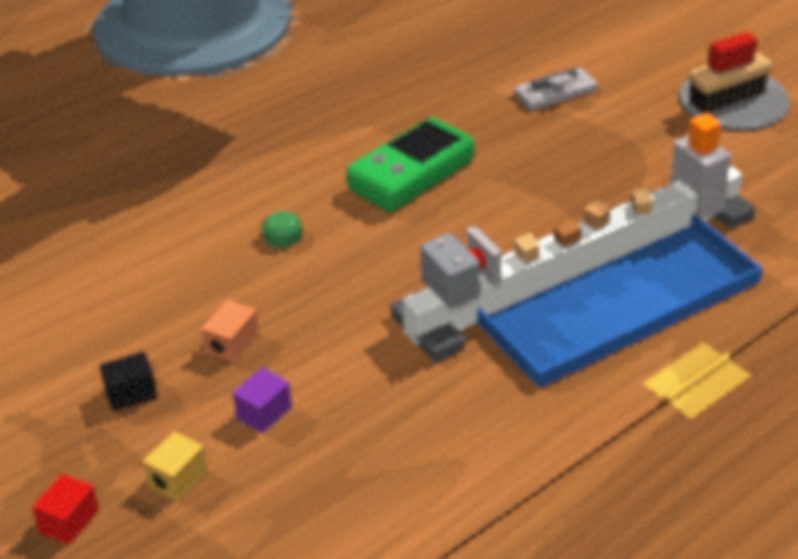

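View pics/s2.png

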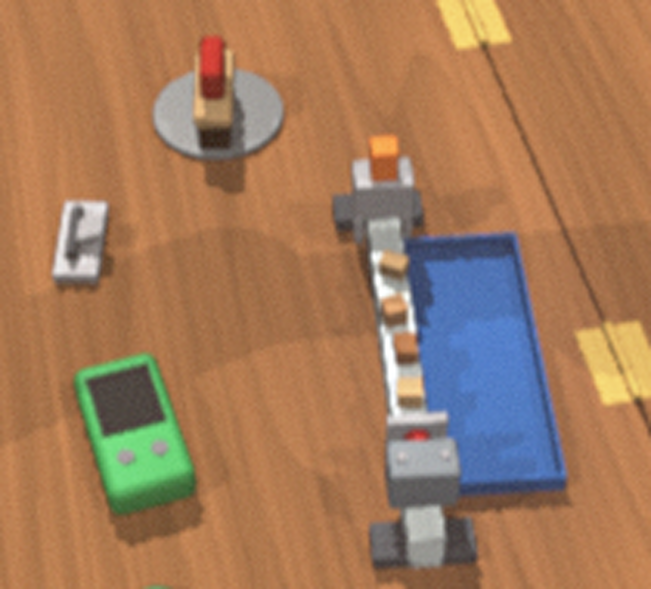

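View pics/s3.png

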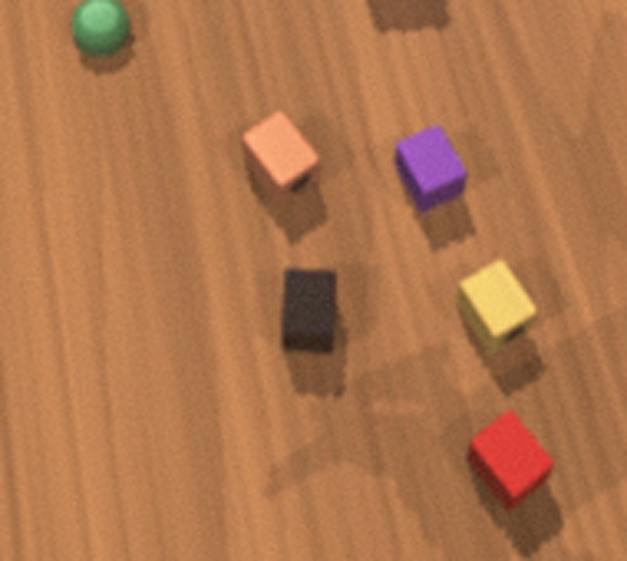

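```bash
cat >> h.py <<'E'
MASK={'orange':((5,190,200),(12,255,255)),'blue':((105,120,40),(125,255,255)),'red':((172,130,60),(180,255,255)),'green':((50,100,40),(75,255,255)),
'purple':((126,100,40),(150,255,255)),'brass':((20,120,100),(28,255,255)),'copper':((5,100,200),(12,170,255)),'black':((0,0,0),(180,120,60))}
def blobs(f,name,roi=None,amin=40):
    im=f['pixels'][:,:,::-1].copy(); hsv=cv2.cvtColor(im,cv2.COLOR_BGR2HSV)
    lo,hi=MASK[name]; m=cv2.inRange(hsv,lo,hi)
    if name=='red': m|=cv2.inRange(hsv,(0,200,90),(3,255,255))
    if roi: 
        k=np.zeros_like(m);k[roi[1]:roi[3],roi[0]:roi[2]]=1;m*=k
    n,l,s,c=cv2.connectedComponentsWithStats(m)
    return m,[(c[i],s[i]) for i in range(1,n) if s[i][4]>=amin]
E
python3 - <<'E'
from h import *
f=grab('side')
hsv=cv2.cvtColor(f['pixels'],cv2.COLOR_RGB2HSV)
for n,(u,v) in dict(tab=(353,168),copper=(335,356),black=(343,402),brass=(401,401),red=(405,449),purple=(380,360),brush=(298,140)).items():
    print(n,hsv[v,u],f['pixels'][v,u], cast(f,u,v,.03).round(3))
for n in MASK:
    m,b=blobs(f,n); print(n,[(c.round(0),s[4]) for c,s in b])
m,b=blobs(f,'blue');cs,_=cv2.findContours(m,0,2);c=max(cs,key=cv2.contourArea)
ap=cv2.approxPolyDP(c,4,True)[:,0]; print([(p,cast(f,*p,.016).round(4),cast(f,*p,0).round(4)) for p in ap])
E
```

```text
tab [ 16 171 246] [246 167  81] [0.615 0.226 0.03 ]
copper [ 11 136 243] [243 160 113] [ 0.464 -0.255  0.03 ]
black [ 7 64 68] [68 55 51] [ 0.459 -0.343  0.03 ]
brass [ 22 133 243] [243 211 116] [ 0.558 -0.362  0.03 ]
red [  2 191 223] [223  66  56] [ 0.541 -0.441  0.03 ]
purple [142 137 186] [158  86 186] [ 0.543 -0.28   0.03 ]
brush [  2 186 212] [212  68  57] [0.5  0.36 0.03]
orange []
blue [(array([387., 239.]), np.int32(2510))]
red []
green [(array([274., 264.]), np.int32(822))]
purple [(array([380., 360.]), np.int32(323))]
brass [(array([382., 126.]), np.int32(256)), (array([435., 236.]), np.int32(222)), (array([424., 238.]), np.int32(178)), (array([504., 408.]), np.int32(854)), (array([401., 400.]), np.int32(256))]
copper [(array([334., 354.]), np.int32(280))]
black [(array([88., 49.]), np.int32(5757)), (array([175., 182.]), np.int32(109)), (array([116., 209.]), np.int32(232)), (array([145., 182.]), np.int32(99)), (array([  2., 209.]), np.int32(177)), (array([ 90., 253.]), np.int32(672)), (array([ 10., 286.]), np.int32(185)), (array([ 43., 387.]), np.int32(5938)), (array([ 97.
[... 263 characters left out ...]
type=int32), array([0.6085, 0.0982, 0.016 ]), array([0.6127, 0.1119, 0.    ])), (array([369, 211], dtype=int32), array([0.6214, 0.0921, 0.016 ]), array([0.6258, 0.1057, 0.    ])), (array([367, 244], dtype=int32), array([ 0.5921, -0.0015,  0.016 ]), array([0.596 , 0.0104, 0.    ])), (array([375, 253], dtype=int32), array([ 0.6028, -0.0294,  0.016 ]), array([ 0.6069, -0.0179,  0.    ])), (array([379, 276], dtype=int32), array([ 0.5951, -0.0898,  0.016 ]), array([ 0.5991, -0.0794,  0.    ])), (array([411, 274], dtype=int32), array([ 0.6624, -0.0991,  0.016 ]), array([ 0.6675, -0.089 ,  0.    ])), (array([396, 203], dtype=int32), array([0.69  , 0.1029, 0.016 ]), array([0.6957, 0.1167, 0.    ]))]
```

>>> drive_tool([
  {"x":0.02,"y":0.04,"z":0.012,"az":5},
  {"x":0.025,"y":0.04,"z":0.012,"az":5},
  {"x":0.025,"y":0.04,"z":0.012,"az":5},
  {"x":0.025,"y":0.04,"z":0.012,"az":5},
  {"x":0.025,"y":0.04,"z":0.012,"az":5},
  {"x":0.025,"y":0.04,"z":0.01,"az":5},
  {"x":0.025,"y":0.04,"az":5},
  {"x":0.025,"y":0.04,"az":5},
  {"x":0.02,"y":0.04,"az":5},
  {"x":0.02,"y":0.04,"az":5},
  {"x":0.02,"y":0.04,"az":5},
  {"x":0.015,"y":0.04,"az":5},
])

```text
$.increments[0]: bad value
```

>>> drive_tool([
  {"az":5},
  {"az":2},
  {},
])

```text
$.increments[0]: bad value
```

```bash
python3 - <<'E'
from h import *
f=grab('wrist','w1.png'); print(-np.array(f['R']).T@f['t']); f=grab('scene','sc1.png')
o=status.get_obs(); print(o['tcp_pos'],o['tcp_rot'],o['clock'],o['joints'])
E
```

```text
[ 0.27113937 -0.51177413  0.37369629]
[ 0.20295517 -0.53777514  0.23098188] [-3.14094033e+00 -7.55184078e-05  3.60831889e-01] 0.3 [-1.32027632e+00  3.77581875e-01  8.05195077e-02  1.27439063e+00
  3.24657233e-06  1.46048442e+00]
```

View pics/w1.png

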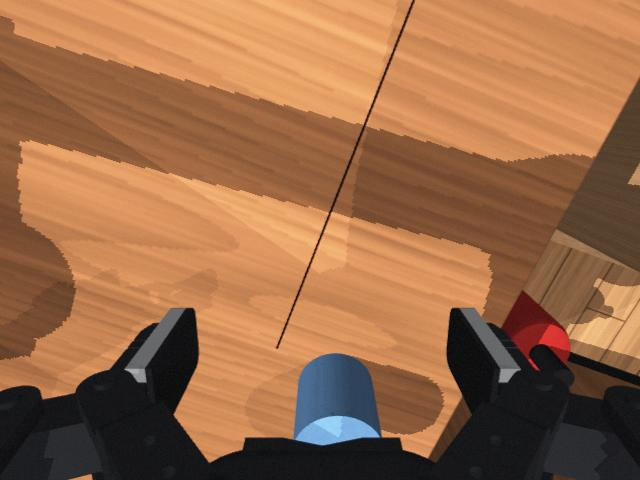

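>>> drive_tool([
  {"jaw":0.085,"x":0.02,"y":0.04,"z":0.012,"ax":0,"ay":0,"az":5},
  {"jaw":0.085,"x":0.025,"y":0.04,"z":0.012,"ax":0,"ay":0,"az":5},
  {"jaw":0.085,"x":0.025,"y":0.04,"z":0.012,"ax":0,"ay":0,"az":5},
  {"jaw":0.085,"x":0.025,"y":0.04,"z":0.012,"ax":0,"ay":0,"az":5},
  {"jaw":0.085,"x":0.025,"y":0.04,"z":0.012,"ax":0,"ay":0,"az":5},
  {"jaw":0.085,"x":0.025,"y":0.04,"z":0.01,"ax":0,"ay":0,"az":5},
  {"jaw":0.085,"x":0.025,"y":0.04,"z":0,"ax":0,"ay":0,"az":5},
  {"jaw":0.085,"x":0.025,"y":0.04,"z":0,"ax":0,"ay":0,"az":5},
  {"jaw":0.085,"x":0.02,"y":0.04,"z":0,"ax":0,"ay":0,"az":5},
  {"jaw":0.085,"x":0.02,"y":0.04,"z":0,"ax":0,"ay":0,"az":5},
  {"jaw":0.085,"x":0.02,"y":0.04,"z":0,"ax":0,"ay":0,"az":5},
  {"jaw":0.085,"x":0.015,"y":0.04,"z":0,"ax":0,"ay":0,"az":5},
])

```text
clock: 1.3
tcp_pos: [0.4438, -0.1072, 0.292]
tcp_rot: [3.141, 0.0, 1.412]
wrist_force: [0.1, 0.7, 0.4]
gripper_width: 0.085
```

>>> drive_tool([
  {"jaw":0.085,"x":0,"y":0,"z":0,"ax":0,"ay":0,"az":5},
  {"jaw":0.085,"x":0,"y":0,"z":0,"ax":0,"ay":0,"az":2},
  {"jaw":0.085,"x":0,"y":0,"z":0,"ax":0,"ay":0,"az":0},
])

```text
clock: 1.55
tcp_pos: [0.4431, -0.1079, 0.2919]
tcp_rot: [3.142, 0.0, 1.533]
wrist_force: [0.0, 0.3, -0.5]
gripper_width: 0.0849
```

```bash
python3 - <<'E'
from h import *
f=grab('wrist','w1.png'); print(-np.array(f['R']).T@f['t']); np.savez('w1.npz',**f)
o=status.get_obs(); print(o['tcp_pos'],o['tcp_rot'],o['clock'],o['joints'])
E
```

```text
[ 0.44535167 -0.03438178  0.43482979]
[ 0.44299019 -0.10849981  0.2918374 ] [3.14152020e+00 4.31282308e-05 1.53042810e+00] 1.6 [-3.79425798e-01  1.23777225e-01 -9.72570888e-02  1.34967934e+00
 -1.65749484e-05  1.23173875e+00]
```

View pics/w1.png

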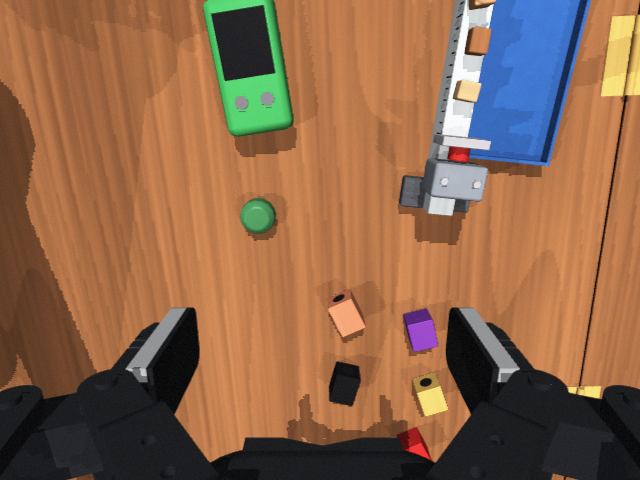

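>>> drive_tool([
  {"jaw":0.085,"x":0.005,"y":0.035,"z":0,"ax":0,"ay":0,"az":0},
  {"jaw":0.085,"x":0.01,"y":0.035,"z":0,"ax":0,"ay":0,"az":0},
  {"jaw":0.085,"x":0.01,"y":0.035,"z":0,"ax":0,"ay":0,"az":0},
  {"jaw":0.085,"x":0.01,"y":0.035,"z":0,"ax":0,"ay":0,"az":0},
  {"jaw":0.085,"x":0.01,"y":0.03,"z":0,"ax":0,"ay":0,"az":0},
  {"jaw":0.085,"x":0,"y":0,"z":0,"ax":0,"ay":0,"az":0},
  {"jaw":0.085,"x":0,"y":0,"z":0,"ax":0,"ay":0,"az":0},
])

```text
clock: 2.18
tcp_pos: [0.4881, 0.0615, 0.2916]
tcp_rot: [-3.141, 0.0, 1.531]
wrist_force: [-0.0, -1.1, 0.1]
gripper_width: 0.0851
```

```bash
python3 - <<'E'
from h import *
f=grab('wrist','w2.png'); print(-np.array(f['R']).T@f['t']); np.savez('w2.npz',**f)
E
```

```text
[0.49050946 0.13502607 0.43457392]
```

View pics/w2.png

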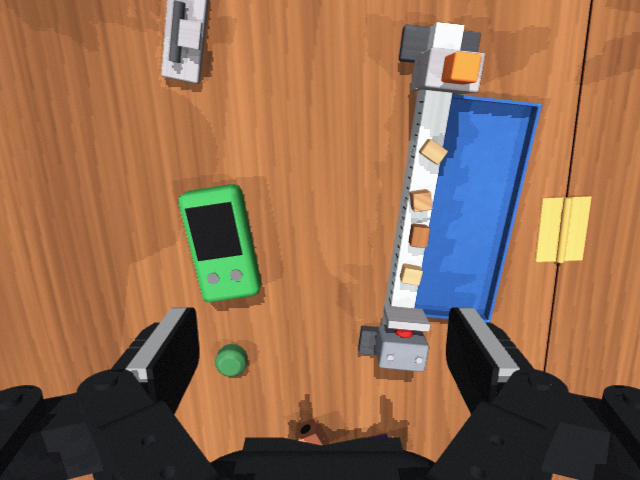

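```bash
python3 - <<'E'
from h import *
f=dict(np.load('w2.npz'))
hsv=cv2.cvtColor(f['pixels'],cv2.COLOR_RGB2HSV)
m=cv2.inRange(hsv,(100,130,40),(130,255,255))
cs,_=cv2.findContours(m,0,2);c=max(cs,key=cv2.contourArea)
ap=cv2.approxPolyDP(c,5,True)[:,0]
for p in ap: print(p,cast(f,*p,.016).round(4))
# far edge fit: rightmost blue per row, top at z .016
P=[]
for v in range(115,305):
    xs=np.where(m[v])[0]; P.append(cast(f,xs.max()+.5,v,.016)[:2])
P=np.array(P); k=np.polyfit(P[:,1],P[:,0],1); r=P[:,0]-np.polyval(k,P[:,1]); print('far edge slope',k,r.std(), 'yaw',-np.degrees(np.arctan(k[0])))
m=cv2.inRange(hsv,(8,200,190),(18,255,255)); cs,_=cv2.findContours(m,0,2);c=max(cs,key=cv2.contourArea); print('tab',cv2.minAreaRect(c),cv2.contourArea(c)); print(cv2.approxPolyDP(c,2,True)[:,0].tolist())
im=f['pixels'][:,:,::-1]
cv2.imwrite('pics/z1.png',cv2.resize(im[10:210,380:560],None,fx=3,fy=3,interpolation=cv2.INTER_CUBIC))
cv2.imwrite('pics/z2.png',cv2.resize(im[190:380,350:510],None,fx=3.1,fy=3.1,interpolation=cv2.INTER_CUBIC))
E
```

```text
[452  95] [0.6123 0.1398 0.016 ]
[443 145] [0.6058 0.0942 0.016 ]
[448 153] [0.611  0.0863 0.016 ]
[440 163] [0.6036 0.077  0.016 ]
[415 307] [ 0.5828 -0.0773  0.016 ]
[426 316] [ 0.595  -0.0886  0.016 ]
[448 318] [ 0.6191 -0.092   0.016 ]
[452 307] [ 0.6228 -0.0789  0.016 ]
[471 306] [ 0.6433 -0.0785  0.016 ]
[489 322] [ 0.6642 -0.0986  0.016 ]
[540 104] [0.6953 0.1285 0.016 ]
far edge slope [0.13951874 0.67820411] 0.0003018426111397599 yaw -7.942564331585429Traceback (most recent call last):
  File "<stdin>", line 13, in <module>
ValueError: max() iterable argument is empty
```

```bash
cat >> h.py <<'E'
YAW=np.radians(-7.94)
O=np.array([.5744,.0196])
def c2w(x,y):
    c,s=np.cos(YAW),np.sin(YAW); return O+np.array([c*x-s*y,s*x+c*y])
def w2c(p):
    c,s=np.cos(YAW),np.sin(YAW); d=np.array(p)[:2]-O; return np.array([c*d[0]+s*d[1],-s*d[0]+c*d[1]])
E
python3 - <<'E'
from h import *
f=dict(np.load('w2.npz'))
im=f['pixels'][:,:,::-1].copy()
big=cv2.resize(im,None,fx=4,fy=4,interpolation=cv2.INTER_CUBIC)
def seg(a,b,z,col):
    p=[proj(f,[*c2w(*q),z]) for q in (a,b)]
    cv2.line(big,*[tuple(int(round(t*4+2)) for t in q) for q in p],col,1)
g=(0,255,0)
for x in(-12,12): seg((x/1e3,-.16),(x/1e3,.18),.036,g)
def rect(x0,x1,y0,y1,z,col):
    x0,x1,y0,y1=[t/1e3 for t in(x0,x1,y0,y1)]
    seg((x0,y0),(x1,y0),z,col);seg((x0,y1),(x1,y1),z,col);seg((x0,y0),(x0,y1),z,col);seg((x1,y0),(x1,y1),z,col)
rect(-23,23,-137,-107,.074,(255,0,255)); rect(-35,35,165,165,.014,(0,255,255)); rect(12,103,-105,125,.003,(255,255,0))
seg((-.02,-.085),(.02,-.085),.072,(0,0,255))
cv2.imwrite('pics/z1.png',big[0:700,1500:2300]); cv2.imwrite('pics/z2.png',big[950:1500,1400:2000])
hsv=cv2.cvtColor(f['pixels'],cv2.COLOR_RGB2HSV); print(hsv[70,465],hsv[60,460])
for u,v in [(433,152),(421,201),(419,237),(411,275)]: print('scrap',(w2c(cast(f,u,v,.052))*1e3).round(0))
E
```

```text
[ 18 171 249] [ 18 171 249]
scrap [ 3. 73.]
scrap [-0. 29.]
scrap [ 3. -6.]
scrap [  2. -45.]
```

View pics/z1.png

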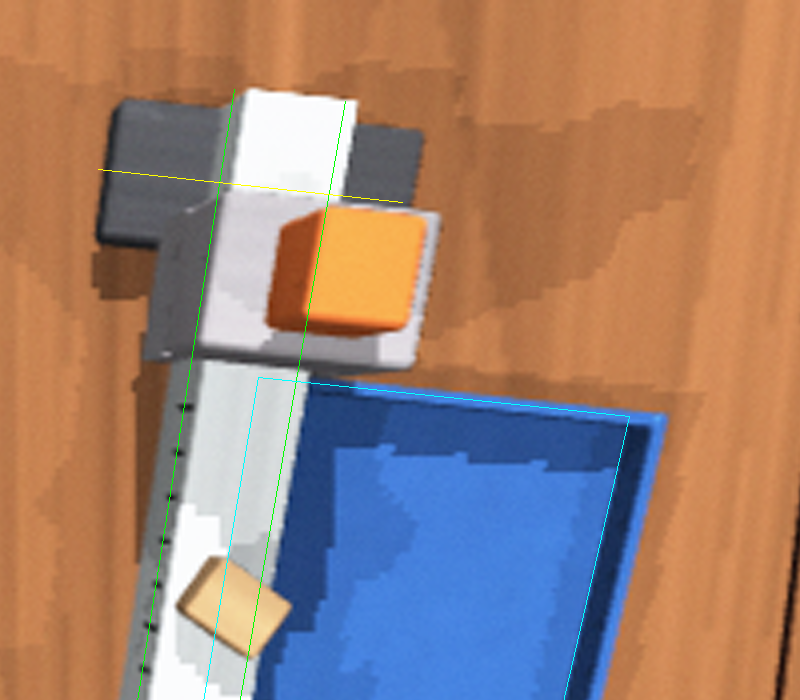

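View pics/z2.png

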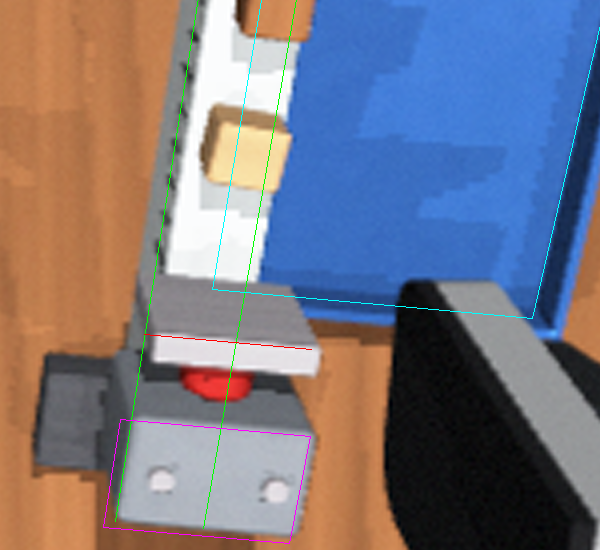

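```bash
python3 - <<'E'
from h import *
f=dict(np.load('w2.npz'))
hsv=cv2.cvtColor(f['pixels'],cv2.COLOR_RGB2HSV)
L=[];Rr=[]
for v in list(range(98,135))+list(range(170,188))+list(range(215,222))+list(range(252,262))+list(range(290,300)):
    row=hsv[v]; ok=(row[:,1]<60)&(row[:,2]>165)
    xs=[x for x in np.where(ok)[0] if 380<x<470]
    L.append(cast(f,min(xs)-.5,v,.036)[:2]);Rr.append(cast(f,max(xs)+.5,v,.036)[:2])
for P in(L,Rr):
    P=np.array(P); k=np.polyfit(P[:,1],P[:,0],1)
    r=P[:,0]-np.polyval(k,P[:,1]); g=abs(r)<.0015; k=np.polyfit(P[g,1],P[g,0],1); print(k,-np.degrees(np.arctan(k[0])),g.mean(),np.abs(r[g]).mean())
E
```

```text
[0.14435218 0.56191027] -8.214030929333463 1.0 0.00028813010168345326
[0.13836964 0.58665172] -7.877973103451269 1.0 0.00024154106409378273
```

```bash
sed -i 's/^YAW=.*/YAW=np.radians(-8.0)/; s/^O=.*/O=np.array([.5768,.0193])/' h.py; python3 - <<'E'
from h import *
for n in('side','scene'):
    f=grab(n)
    hsv=cv2.cvtColor(f['pixels'],cv2.COLOR_RGB2HSV)
    m=cv2.inRange(hsv,(0,150,60),(4,255,255))|cv2.inRange(hsv,(175,150,60),(180,255,255))
    k,l,s,c=cv2.connectedComponentsWithStats(m)
    for i in range(1,k):
        if s[i][4]>40: print(n,c[i],s[i],cast(f,*c[i],.06).round(3))
E
```

```text
side [298.12820513 140.36752137] [295 132   7  19 117] [0.496 0.323 0.06 ]
side [404.00692841 448.97690531] [392 435  26  29 433] [ 0.534 -0.448  0.06 ]
scene [86.59566787 81.56859206] [ 74  53  25  57 554] [-1.062  0.103  0.06 ]
scene [  5.19839142 112.57372654] [  0  83  16  48 373] [-0.92 -0.26  0.06]
scene [404.75449102 209.18562874] [397 203  17  14 167] [0.496 0.315 0.06 ]
scene [154.11650485 380.85194175] [143 369  23  25 412] [ 0.584 -0.451  0.06 ]
```

>>> drive_tool([
  {"jaw":0.085,"x":0,"y":0.03,"z":0,"ax":0,"ay":0,"az":0},
  {"jaw":0.085,"x":0,"y":0.03,"z":0,"ax":0,"ay":0,"az":0},
  {"jaw":0.085,"x":0,"y":0.03,"z":0,"ax":0,"ay":0,"az":0},
  {"jaw":0.085,"x":0,"y":0.03,"z":0,"ax":0,"ay":0,"az":0},
  {"jaw":0.085,"x":0,"y":0.03,"z":0,"ax":0,"ay":0,"az":0},
  {"jaw":0.085,"x":0,"y":0,"z":0,"ax":0,"ay":0,"az":0},
  {"jaw":0.085,"x":0,"y":0,"z":0,"ax":0,"ay":0,"az":0},
])

```text
clock: 2.92
tcp_pos: [0.488, 0.2106, 0.2918]
tcp_rot: [3.142, 0.001, 1.53]
wrist_force: [0.0, -0.6, 0.1]
gripper_width: 0.0845
```

```bash
cat > br.py <<'E'
from h import *
import sys
f=grab('wrist',sys.argv[1]+'.png'); np.savez(sys.argv[1]+'.npz',**f)
hsv=cv2.cvtColor(f['pixels'],cv2.COLOR_RGB2HSV)
m=cv2.inRange(hsv,(0,150,170),(5,255,255))|cv2.inRange(hsv,(174,150,170),(180,255,255))
cs,_=cv2.findContours(m,0,2);c=max(cs,key=cv2.contourArea);r=cv2.minAreaRect(c);print(r)
b=cv2.boxPoints(r); W=np.array([cast(f,*p,float(sys.argv[2]))[:2] for p in b]); print(W.round(4).tolist(), W.mean(0).round(4))
for i in range(2): e=W[i+1]-W[i]; print(np.linalg.norm(e).round(4),np.degrees(np.arctan2(e[1],e[0])).round(1))
o=status.get_obs(); print(o['tcp_pos'].round(4),o['tcp_rot'].round(4))
E
python3 br.py w3 0.074
```

```text
((323.9388427734375, 55.542640686035156), (20.672977447509766, 61.91345977783203), 10.12467098236084)
[[0.4803, 0.3011], [0.4908, 0.3449], [0.5064, 0.3417], [0.4964, 0.2977]] [0.4935 0.3213]
0.0451 76.4
0.0159 -11.5
[0.488  0.2099 0.2918] [-3.1416e+00  7.0000e-04  1.5290e+00]
```

View pics/w3.png

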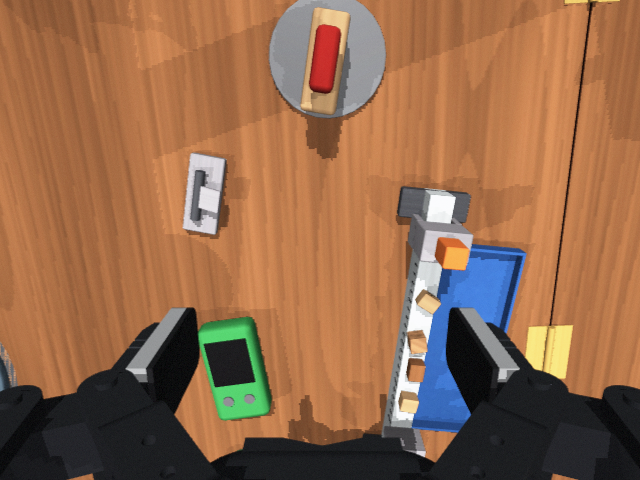

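```bash
cat > wood.py <<'E'
from h import *
import sys
f=dict(np.load(sys.argv[1]+'.npz'));
hsv=cv2.cvtColor(f['pixels'],cv2.COLOR_RGB2HSV)
u0,v0,u1,v1=map(int,sys.argv[3:7])
k=np.zeros(hsv.shape[:2],np.uint8);k[v0:v1,u0:u1]=255
gray=cv2.inRange(hsv,(0,0,60),(180,50,200))&k
obj=cv2.inRange(hsv,(0,60,0),(180,255,255))&k
cs,_=cv2.findContours(gray,0,2);c=max(cs,key=cv2.contourArea);h=cv2.convexHull(c);
e=cv2.fitEllipse(h);print('coaster',e,cast(f,*e[0],.006).round(4))
m=cv2.inRange(hsv,(10,60,140),(25,180,255))&k; red=cv2.inRange(hsv,(0,150,60),(5,255,255))|cv2.inRange(hsv,(174,150,60),(180,255,255))
ins=np.zeros_like(m);cv2.drawContours(ins,[h],-1,255,-1); ins=cv2.erode(ins,np.ones((3,3)))
m=(m|red&k)&ins
cs,_=cv2.findContours(m,0,2);c=max(cs,key=cv2.contourArea);r=cv2.minAreaRect(c);print(r)
W=np.array([cast(f,*p,float(sys.argv[2]))[:2] for p in cv2.boxPoints(r)]);print(W.mean(0).round(4))
for i in range(2): e=W[i+1]-W[i]; print(np.linalg.norm(e).round(4),np.degrees(np.arctan2(e[1],e[0])).round(1))
E
python3 wood.py w3 .044 260 0 395 125
```

```text
coaster ((326.8777160644531, 54.73844909667969), (116.82433319091797, 125.62100982666016), 1.4673569202423096) [0.4969 0.3294 0.006 ]
((324.0086669921875, 60.193641662597656), (37.48209762573242, 103.93108367919922), 8.746162414550781)
[0.4935 0.3199]
0.0825 77.6
0.0309 -10.2
```

>>> drive_tool([
  {"jaw":0.06,"x":0.0055,"y":0.03,"z":-0.01,"ax":0,"ay":0,"az":-4.8},
  {"jaw":0.06,"x":0,"y":0.03,"z":-0.02,"ax":0,"ay":0,"az":-4.8},
  {"jaw":0.06,"x":0,"y":0.03,"z":-0.03,"ax":0,"ay":0,"az":0},
  {"jaw":0.06,"x":0,"y":0.02,"z":-0.03,"ax":0,"ay":0,"az":0},
  {"jaw":0.06,"x":0,"y":0,"z":-0.03,"ax":0,"ay":0,"az":0},
  {"jaw":0.06,"x":0,"y":0,"z":-0.03,"ax":0,"ay":0,"az":0},
  {"jaw":0.06,"x":0,"y":0,"z":0,"ax":0,"ay":0,"az":0},
  {"jaw":0.06,"x":0,"y":0,"z":0,"ax":0,"ay":0,"az":0},
])

```text
clock: 3.63
tcp_pos: [0.4923, 0.318, 0.1413]
tcp_rot: [-3.138, 0.003, 1.36]
wrist_force: [-0.1, 0.7, 0.2]
gripper_width: 0.0601
```

```bash
python3 br.py w4 0.074
```

```text
((324.5, 244.0), (86.0, 31.0), 90.0)
[[0.491, 0.3463], [0.5063, 0.343], [0.497, 0.2969], [0.4807, 0.3004]] [0.4937 0.3217]
0.0156 -12.0
0.047 -101.4
[0.494  0.319  0.1434] [3.1416e+00 3.0000e-04 1.3602e+00]
```

View pics/w4.png

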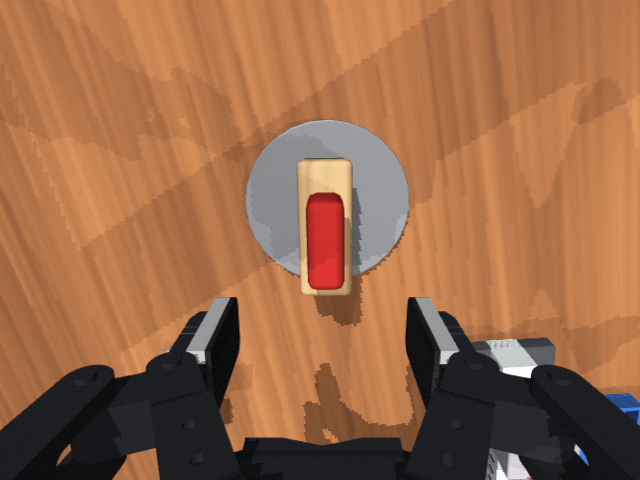

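>>> drive_tool([
  {"jaw":0.06,"x":0,"y":0.002,"z":-0.03,"ax":0,"ay":0,"az":0},
  {"jaw":0.06,"x":0,"y":0,"z":-0.03,"ax":0,"ay":0,"az":0},
  {"jaw":0.06,"x":0,"y":0,"z":-0.025,"ax":0,"ay":0,"az":0},
  {"jaw":0.06,"x":0,"y":0,"z":-0.01,"ax":0,"ay":0,"az":0},
  {"jaw":0.06,"x":0,"y":0,"z":0,"ax":0,"ay":0,"az":0},
  {"jaw":0.0,"x":0,"y":0,"z":0,"ax":0,"ay":0,"az":0},
  {"jaw":0.0,"x":0,"y":0,"z":0,"ax":0,"ay":0,"az":0},
  {"jaw":0.0,"x":0,"y":0,"z":0,"ax":0,"ay":0,"az":0},
  {"jaw":0.0,"x":0,"y":0,"z":0,"ax":0,"ay":0,"az":0},
  {"jaw":0.0,"x":0,"y":0,"z":0,"ax":0,"ay":0,"az":0},
])

```text
clock: 4.52
tcp_pos: [0.4953, 0.3234, 0.0499]
tcp_rot: [3.138, -0.003, 1.363]
wrist_force: [0.5, -0.5, 6.5]
gripper_width: 0.0192
```

```bash
python3 br.py w5 0.074;python3 - <<'E'
from h import *
o=status.get_obs(); print(o['gripper_width'],o['wrist_force'],o['clock'])
E
```

```text
((321.0041809082031, 348.01287841796875), (53.01515579223633, 133.84979248046875), 0.48969557881355286)
[[0.4804, 0.3007], [0.4916, 0.3476], [0.5072, 0.3441], [0.4977, 0.2968]] [0.4942 0.3223]
0.0482 76.6
0.016 -12.6
[0.4954 0.3234 0.0498] [ 3.1377e+00 -2.8000e-03  1.3626e+00]
0.01901050627290361 [-0.24500793 -0.57986122  7.78799461] 4.5667
```

View pics/w5.png

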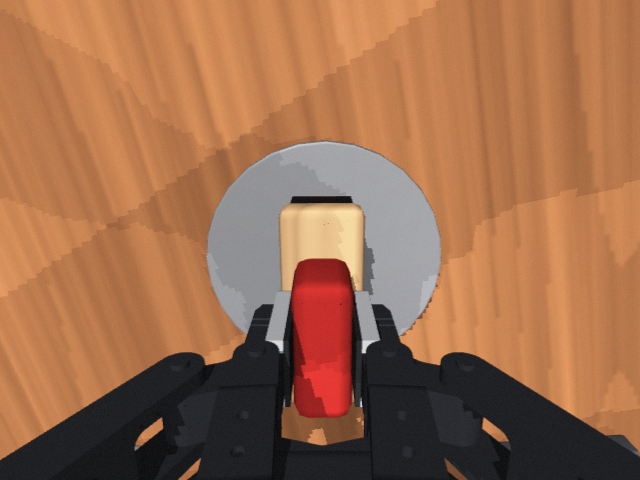

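>>> drive_tool([
  {"jaw":0.0,"x":0,"y":0,"z":0.02,"ax":0,"ay":0,"az":0},
  {"jaw":0.0,"x":0,"y":0,"z":0.03,"ax":0,"ay":0,"az":1.9},
  {"jaw":0.0,"x":0,"y":0,"z":0.03,"ax":0,"ay":0,"az":2},
  {"jaw":0.0,"x":0,"y":0,"z":0,"ax":0,"ay":0,"az":0},
  {"jaw":0.0,"x":0,"y":0,"z":0,"ax":0,"ay":0,"az":0},
])

```text
clock: 4.98
tcp_pos: [0.4953, 0.3235, 0.13]
tcp_rot: [3.137, -0.003, 1.431]
wrist_force: [-0.1, 0.1, -1.6]
gripper_width: 0.0188
```

```bash
python3 - <<'E'
from h import *
f=dict(np.load('w2.npz')); print('tab',w2c(cast(f,466,67,.102)))
f=dict(np.load('w3.npz')); print('tab',w2c(cast(f,454,252,.102)))
for u,v,n in [(433,152,0),(421,201,0),(419,237,0),(411,275,0)]:
    print(w2c(cast(dict(np.load('w2.npz')),u,v,.051)).round(4))
o=status.get_obs(); print(o['tcp_pos'],o['tcp_rot'],o['wrist_force'],o['gripper_width'])
for y in (-.035,.03,.06): print(y,c2w(-.045,y),c2w(.018,y))
f=grab('side','sd1.png');grab('scene','sc1.png');grab('wrist','w6.png')
a=cv2.imread('pics/sd1.png')[80:280,230:440]; cv2.imwrite('pics/sd1z.png',cv2.resize(a,None,fx=3,fy=3))
E
```

```text
tab [0.00022556 0.13999958]
tab [-0.00232631  0.14592199]
[0.0005 0.0733]
[-0.0027  0.0283]
[ 0.0012 -0.0061]
[-0.0001 -0.0449]
[0.49527324 0.3235029  0.1300306 ] [ 3.13694129 -0.00324638  1.43053134] [-0.0519487   0.11457472 -1.56632951] 0.01879781218698484
-0.035 [ 0.52736688 -0.00909659] [ 0.58975377 -0.0178645 ]
0.03 [0.53641313 0.05527083] [0.59880002 0.04650293]
0.06 [0.54058832 0.08497887] [0.60297521 0.07621097]
```

View pics/sd1z.png

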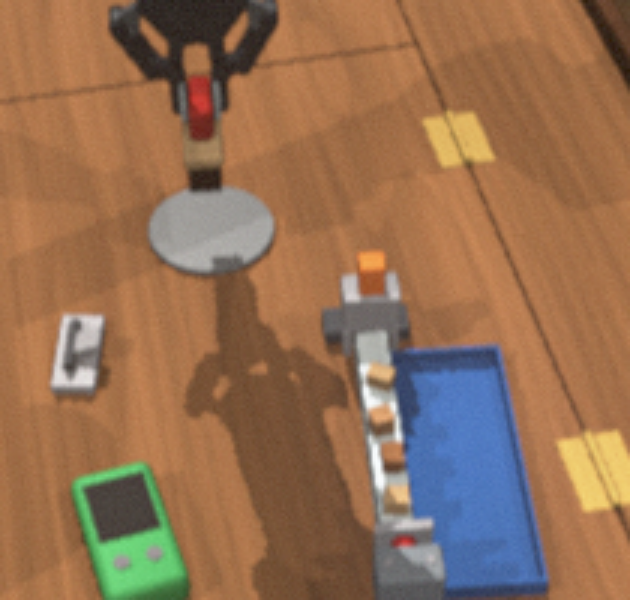

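View pics/w6.png

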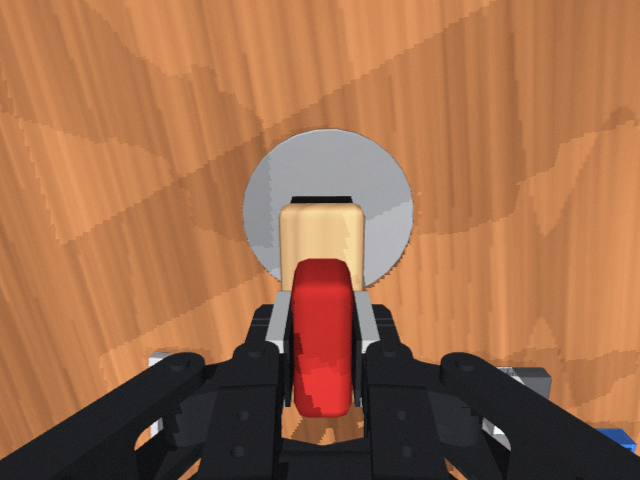

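>>> drive_tool([
  {"jaw":0.0,"x":0,"y":-0.03,"z":0,"ax":0,"ay":0,"az":0},
  {"jaw":0.0,"x":0,"y":-0.035,"z":0,"ax":0,"ay":0,"az":0},
  {"jaw":0.0,"x":0,"y":-0.035,"z":0,"ax":0,"ay":0,"az":0},
  {"jaw":0.0,"x":0.01,"y":-0.035,"z":0,"ax":0,"ay":0,"az":0},
  {"jaw":0.0,"x":0.01,"y":-0.035,"z":0,"ax":0,"ay":0,"az":0},
  {"jaw":0.0,"x":0.01,"y":-0.035,"z":0,"ax":0,"ay":0,"az":0},
  {"jaw":0.0,"x":0.01,"y":-0.03,"z":0,"ax":0,"ay":0,"az":0},
  {"jaw":0.0,"x":0.004,"y":-0.0115,"z":-0.015,"ax":0,"ay":0,"az":0},
  {"jaw":0.0,"x":0,"y":0,"z":-0.02,"ax":0,"ay":0,"az":0},
  {"jaw":0.0,"x":0,"y":0,"z":-0.0105,"ax":0,"ay":0,"az":0},
  {"jaw":0.0,"x":0,"y":0,"z":0,"ax":0,"ay":0,"az":0},
  {"jaw":0.0,"x":0,"y":0,"z":0,"ax":0,"ay":0,"az":0},
])

```text
clock: 6.13
tcp_pos: [0.5355, 0.0764, 0.0805]
tcp_rot: [-3.138, 0.001, 1.431]
wrist_force: [0.5, -0.5, -0.3]
gripper_width: 0.0193
```

```bash
python3 - <<'E'
from h import *
o=status.get_obs(); print(o['tcp_pos'],o['tcp_rot'],o['wrist_force'],w2c(o['tcp_pos']))
f=grab('side','sd2.png');grab('wrist','w7.png');grab('scene','sc2.png')
a=cv2.imread('pics/sd2.png')[130:300,270:440]; cv2.imwrite('pics/sd2z.png',cv2.resize(a,None,fx=3.5,fy=3.5))
a=cv2.imread('pics/sc2.png')[220:340,260:430]; cv2.imwrite('pics/sc2z.png',cv2.resize(a,None,fx=4,fy=4))
E
```

```text
[0.53548992 0.07635195 0.08047542] [-3.13755931e+00  6.04092990e-04  1.43132076e+00] [ 0.49577494 -0.51869586 -0.32338208] [-0.04884815  0.05074747]
```

View pics/sd2z.png

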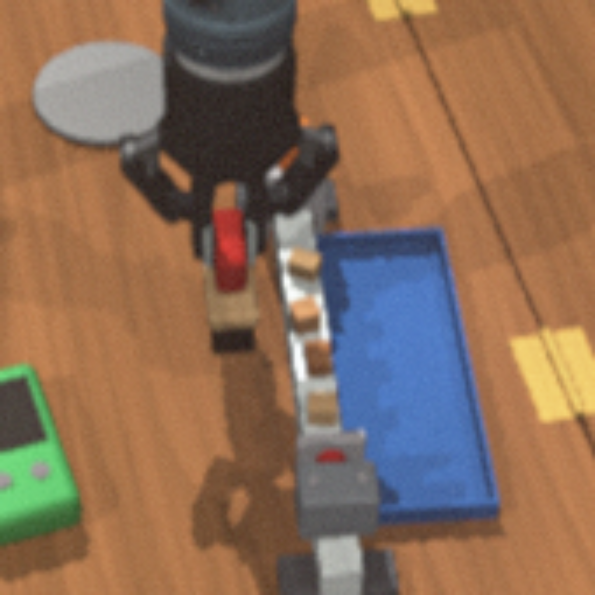

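View pics/sc2z.png

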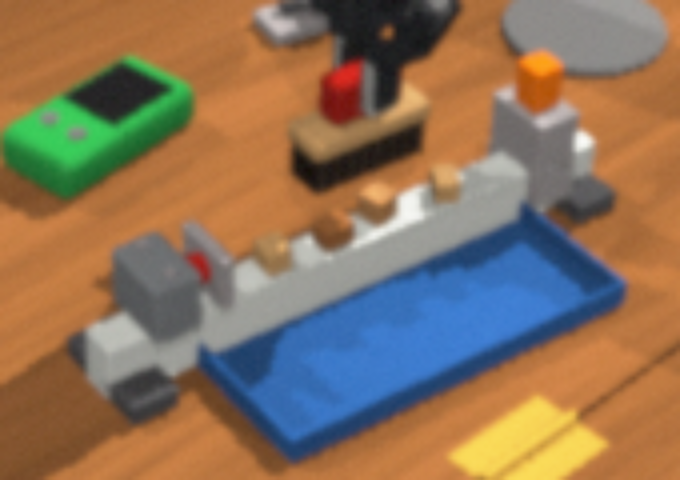

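View pics/w7.png

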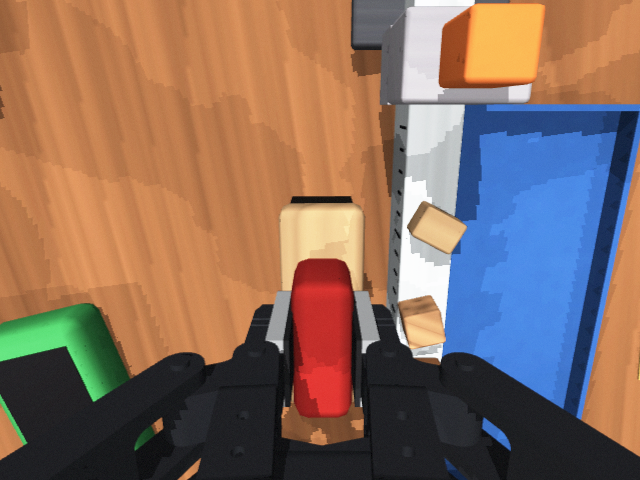

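>>> drive_tool([
  {"jaw":0.0,"x":0,"y":0,"z":0.003,"ax":0,"ay":0,"az":0},
  {"jaw":0.0,"x":0.006,"y":-0.0008,"z":0,"ax":0,"ay":0,"az":0},
  {"jaw":0.0,"x":0.006,"y":-0.0008,"z":0,"ax":0,"ay":0,"az":0},
  {"jaw":0.0,"x":0.006,"y":-0.0008,"z":0,"ax":0,"ay":0,"az":0},
  {"jaw":0.0,"x":0.006,"y":-0.0008,"z":0,"ax":0,"ay":0,"az":0},
  {"jaw":0.0,"x":0.006,"y":-0.0008,"z":0,"ax":0,"ay":0,"az":0},
  {"jaw":0.0,"x":0.006,"y":-0.0008,"z":0,"ax":0,"ay":0,"az":0},
  {"jaw":0.0,"x":0.006,"y":-0.0008,"z":0,"ax":0,"ay":0,"az":0},
  {"jaw":0.0,"x":0.006,"y":-0.0008,"z":0,"ax":0,"ay":0,"az":0},
  {"jaw":0.0,"x":0.006,"y":-0.0008,"z":0,"ax":0,"ay":0,"az":0},
  {"jaw":0.0,"x":0.006,"y":-0.0008,"z":0,"ax":0,"ay":0,"az":0},
  {"jaw":0.0,"x":0.006,"y":-0.0008,"z":0,"ax":0,"ay":0,"az":0},
])

```text
clock: 7.28
tcp_pos: [0.604, 0.0671, 0.0848]
tcp_rot: [3.142, 0.0, 1.431]
wrist_force: [0.7, -0.1, -0.8]
gripper_width: 0.0185
```

```bash
cat > look.py <<'E'
from h import *
import sys
t=sys.argv[1]
o=status.get_obs(); print(o['clock'],o['tcp_pos'].round(4),o['tcp_rot'].round(3),o['wrist_force'].round(1),o['gripper_width'].round(4),'cal',(w2c(o['tcp_pos'])*1e3).round(1))
grab('side','sd%s.png'%t);f=grab('wrist','w%s.png'%t);np.savez('w%s.npz'%t,**f);grab('scene','sc%s.png'%t)
a=cv2.imread('pics/sd%s.png'%t)[130:300,270:440]; b=cv2.imread('pics/sc%s.png'%t)[220:340,260:430]
a=cv2.resize(a,(400,400),interpolation=2);b=cv2.resize(b,(400,282),interpolation=2); c=np.zeros((400,800,3),np.uint8); c[:,:400]=a;c[:282,400:]=b
cv2.imwrite('pics/m%s.png'%t,c)
E
python3 look.py 8
```

```text
Traceback (most recent call last):
  File "look.py", line 4, in <module>
    o=status.get_obs(); print(o['clock'],o['tcp_pos'].round(4),o['tcp_rot'].round(3),o['wrist_force'].round(1),o['gripper_width'].round(4),'cal',(w2c(o['tcp_pos'])*1e3).round(1))
                                                                                                               ^^^^^^^^^^^^^^^^^^^^^^^^
AttributeError: 'float' object has no attribute 'round'
```

```bash
sed -i "s/o\['gripper_width'\].round(4)/o['gripper_width']/" look.py; python3 look.py 8
```

```text
7.2833 [0.604  0.0671 0.0848] [3.142 0.    1.431] [ 0.7 -0.1 -0.8] 0.01852237268993295 cal [20.3 51.1]
```

View pics/m8.png

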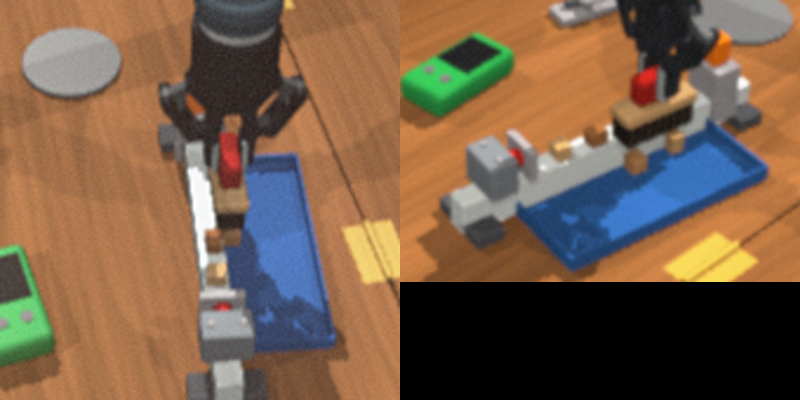

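>>> drive_tool([
  {"jaw":0.0,"x":0,"y":0,"z":0.035,"ax":0,"ay":0,"az":0},
  {"jaw":0.0,"x":-0.025,"y":0.003,"z":0,"ax":0,"ay":0,"az":0},
  {"jaw":0.0,"x":-0.025,"y":0.003,"z":0,"ax":0,"ay":0,"az":0},
  {"jaw":0.0,"x":-0.016,"y":-0.014,"z":0,"ax":0,"ay":0,"az":0},
  {"jaw":0.0,"x":-0.006,"y":-0.03,"z":0,"ax":0,"ay":0,"az":0},
  {"jaw":0.0,"x":-0.004,"y":-0.03,"z":0,"ax":0,"ay":0,"az":0},
  {"jaw":0.0,"x":0,"y":0,"z":-0.02,"ax":0,"ay":0,"az":0},
  {"jaw":0.0,"x":0,"y":0,"z":-0.015,"ax":0,"ay":0,"az":0},
  {"jaw":0.0,"x":0,"y":0,"z":0,"ax":0,"ay":0,"az":0},
  {"jaw":0.0,"x":0,"y":0,"z":0,"ax":0,"ay":0,"az":0},
])

```text
clock: 8.27
tcp_pos: [0.526, -0.0007, 0.0844]
tcp_rot: [-3.139, -0.0, 1.431]
wrist_force: [-0.8, -0.3, -1.7]
gripper_width: 0.019
```

```bash
python3 look.py 9
```

```text
8.2667 [ 0.526  -0.0007  0.0844] [-3.139 -0.     1.431] [-0.8 -0.3 -1.7] 0.018988644989871798 cal [-47.5 -26.8]
```

View pics/m9.png

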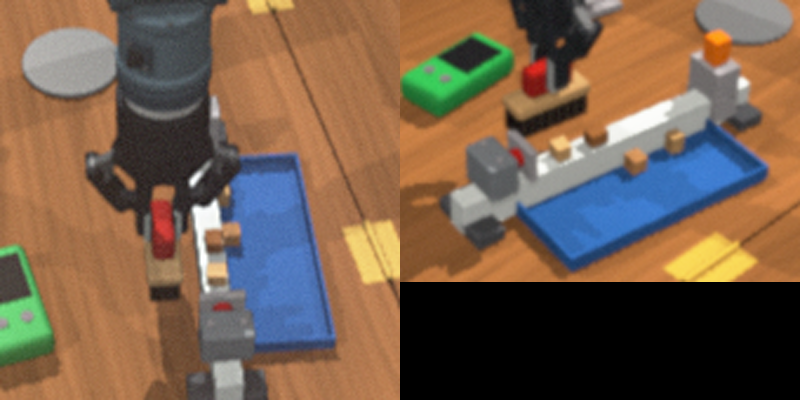

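View pics/w9.png

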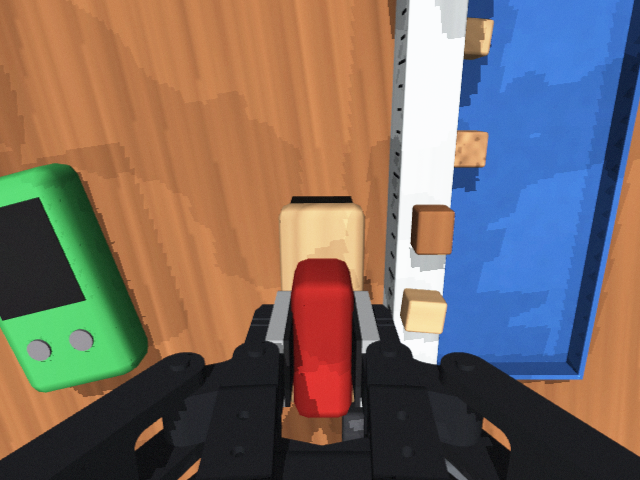

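>>> drive_tool([
  {"jaw":0.0,"x":0.006,"y":-0.0008,"z":0,"ax":0,"ay":0,"az":0},
  {"jaw":0.0,"x":0.006,"y":-0.0008,"z":0,"ax":0,"ay":0,"az":0},
  {"jaw":0.0,"x":0.006,"y":-0.0008,"z":0,"ax":0,"ay":0,"az":0},
  {"jaw":0.0,"x":0.006,"y":-0.0008,"z":0,"ax":0,"ay":0,"az":0},
  {"jaw":0.0,"x":0.006,"y":-0.0008,"z":0,"ax":0,"ay":0,"az":0},
  {"jaw":0.0,"x":0.006,"y":-0.0008,"z":0,"ax":0,"ay":0,"az":0},
  {"jaw":0.0,"x":0.006,"y":-0.0008,"z":0,"ax":0,"ay":0,"az":0},
  {"jaw":0.0,"x":0.006,"y":-0.0008,"z":0,"ax":0,"ay":0,"az":0},
  {"jaw":0.0,"x":0.006,"y":-0.0008,"z":0,"ax":0,"ay":0,"az":0},
  {"jaw":0.0,"x":0.006,"y":-0.0008,"z":0,"ax":0,"ay":0,"az":0},
  {"jaw":0.0,"x":0.006,"y":-0.0008,"z":0,"ax":0,"ay":0,"az":0},
  {"jaw":0.0,"x":0,"y":0,"z":0,"ax":0,"ay":0,"az":0},
])

```text
clock: 9.42
tcp_pos: [0.595, -0.0099, 0.085]
tcp_rot: [3.14, 0.0, 1.431]
wrist_force: [0.5, 0.7, -1.4]
gripper_width: 0.0191
```

>>> drive_tool([
  {"jaw":0.0,"x":0,"y":0,"z":0.04,"ax":0,"ay":0,"az":0},
  {"jaw":0.0,"x":-0.025,"y":0.003,"z":0.01,"ax":0,"ay":0,"az":0},
  {"jaw":0.0,"x":-0.025,"y":0.003,"z":0,"ax":0,"ay":0,"az":0},
  {"jaw":0.0,"x":-0.025,"y":0.003,"z":0,"ax":0,"ay":0,"az":0},
  {"jaw":0.0,"x":0,"y":0,"z":0,"ax":0,"ay":0,"az":0},
  {"jaw":0.0,"x":0,"y":0,"z":0,"ax":0,"ay":0,"az":0},
])

```text
clock: 9.92
tcp_pos: [0.5166, -0.0003, 0.1348]
tcp_rot: [-3.14, 0.0, 1.431]
wrist_force: [-0.3, 0.2, -0.5]
gripper_width: 0.0191
```

```bash
python3 look.py 10
```

```text
9.9167 [ 5.166e-01 -3.000e-04  1.348e-01] [-3.14   0.     1.431] [-0.3  0.2 -0.5] 0.019079921603805474 cal [-56.9 -27.8]
```

View pics/m10.png

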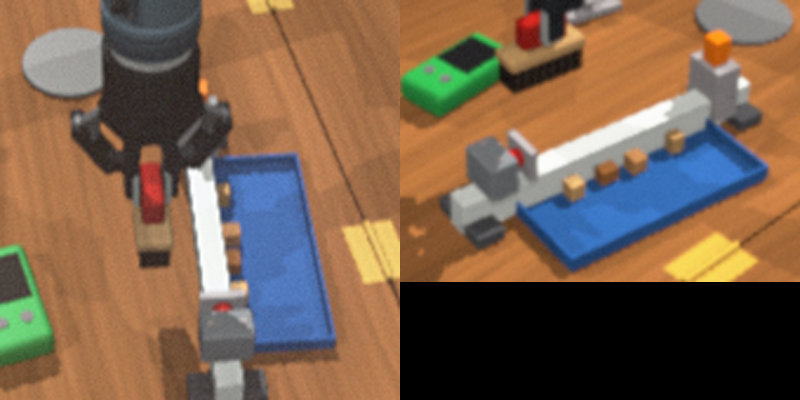

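View pics/w10.png

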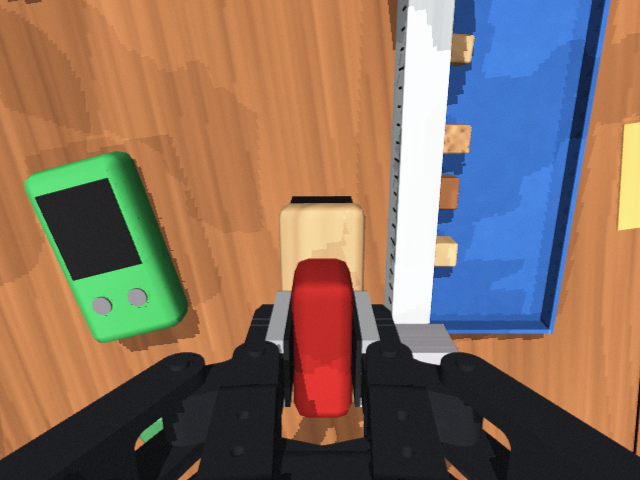

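```bash
python3 - <<'E'
from h import *
im=cv2.imread('pics/w4.png'); 
f=dict(np.load('w3.npz'))
# need K,R,t of w4
f=dict(np.load('w4.npz'))
def fit(f,roi):
    hsv=cv2.cvtColor(f['pixels'],cv2.COLOR_RGB2HSV)
    m=cv2.inRange(hsv,(0,0,60),(180,60,210)); k=np.zeros_like(m);k[roi[1]:roi[3],roi[0]:roi[2]]=255; m&=k
    cs,_=cv2.findContours(m,0,1);c=max(cs,key=cv2.contourArea); h=cv2.convexHull(c)[:,0].astype(float)
    W=np.array([cast(f,*p,.006)[:2] for p in h])
    from scipy.optimize import least_squares
    r=least_squares(lambda q:np.hypot(W[:,0]-q[0],W[:,1]-q[1])-q[2],[.495,.325,.055],loss='soft_l1',f_scale=.0005); print(r.x, np.abs(r.fun).mean())
fit(f,(235,110,420,285)); fit(dict(np.load('w3.npz')),(260,0,395,120)); fit(dict(np.load('w5.npz')),(190,130,450,300))
E
```

```text
[0.49678387 0.32775033 0.0545321 ] 9.144863631262409e-05
[0.49683631 0.32728238 0.05449735] 0.0001194868107449943
[0.49681354 0.32804303 0.05441971] 8.886348045784231e-05
```

>>> drive_tool([
  {"jaw":0.0,"x":-0.005,"y":0.03,"z":0,"ax":0,"ay":0,"az":0},
  {"jaw":0.0,"x":-0.005,"y":0.035,"z":0,"ax":0,"ay":0,"az":0},
  {"jaw":0.0,"x":-0.005,"y":0.035,"z":0,"ax":0,"ay":0,"az":0},
  {"jaw":0.0,"x":-0.005,"y":0.035,"z":0,"ax":0,"ay":0,"az":0},
  {"jaw":0.0,"x":0,"y":0.035,"z":0,"ax":0,"ay":0,"az":0},
  {"jaw":0.0,"x":0,"y":0.035,"z":0,"ax":0,"ay":0,"az":0},
  {"jaw":0.0,"x":0,"y":0.035,"z":0,"ax":0,"ay":0,"az":0},
  {"jaw":0.0,"x":0,"y":0.035,"z":0,"ax":0,"ay":0,"az":0},
  {"jaw":0.0,"x":0,"y":0.035,"z":-0.02,"ax":0,"ay":0,"az":0},
  {"jaw":0.0,"x":0,"y":0.02,"z":-0.02,"ax":0,"ay":0,"az":0},
  {"jaw":0.0,"x":0,"y":0,"z":-0.02,"ax":0,"ay":0,"az":0},
  {"jaw":0.0,"x":0,"y":0,"z":0,"ax":0,"ay":0,"az":0},
])

```text
clock: 11.07
tcp_pos: [0.4964, 0.3298, 0.0704]
tcp_rot: [-3.137, 0.004, 1.433]
wrist_force: [-1.6, -1.0, -1.8]
gripper_width: 0.0191
```

>>> drive_tool([
  {"jaw":0.0,"x":0,"y":0,"z":0,"ax":0,"ay":0,"az":0},
])

```text
clock: 11.15
tcp_pos: [0.4977, 0.3291, 0.0735]
tcp_rot: [-3.139, 0.002, 1.431]
wrist_force: [-0.2, 0.1, -1.0]
gripper_width: 0.0187
```

>>> drive_tool([
  {"jaw":0.0,"x":0,"y":0,"z":-0.012,"ax":0,"ay":0,"az":0},
  {"jaw":0.0,"x":0,"y":0,"z":-0.006,"ax":0,"ay":0,"az":0},
  {"jaw":0.0,"x":0,"y":0,"z":-0.004,"ax":0,"ay":0,"az":0},
  {"jaw":0.0,"x":0,"y":0,"z":0,"ax":0,"ay":0,"az":0},
  {"jaw":0.0,"x":0,"y":0,"z":0,"ax":0,"ay":0,"az":0},
])

```text
clock: 11.57
tcp_pos: [0.4988, 0.329, 0.0535]
tcp_rot: [3.141, -0.0, 1.43]
wrist_force: [-0.2, -0.2, -1.1]
gripper_width: 0.0189
```

```bash
python3 look.py 11; python3 - <<'E'
import cv2
a=cv2.imread('pics/sc11.png')[180:260,350:450];cv2.imwrite('pics/q.png',cv2.resize(a,None,fx=6,fy=6,interpolation=2))
E
```

```text
11.5667 [0.4988 0.329  0.0535] [ 3.141 -0.     1.43 ] [-0.2 -0.2 -1.1] 0.018893078617386122 cal [-120.3  295.9]
```

View pics/q.png

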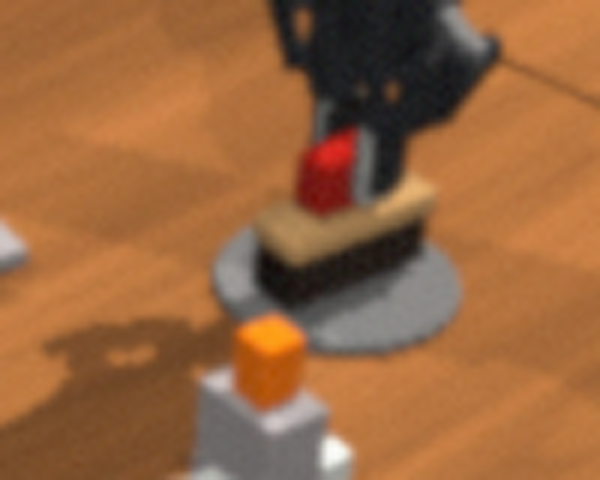

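View pics/w11.png

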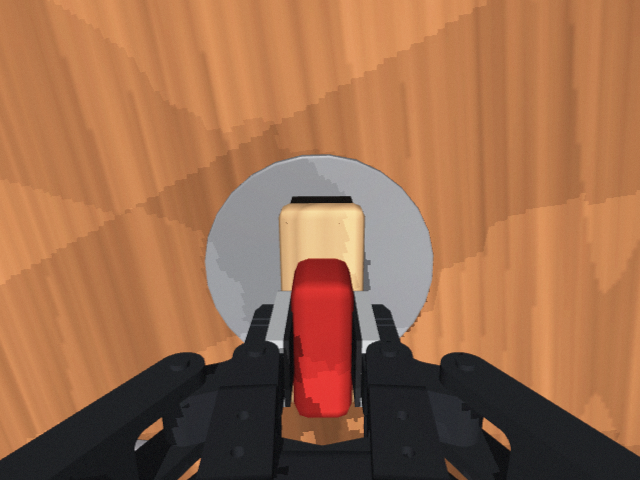

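>>> drive_tool([
  {"jaw":0.0,"x":-0.002,"y":0.001,"z":-0.002,"ax":0,"ay":0,"az":0},
  {"jaw":0.0,"x":0,"y":0,"z":-0.0015,"ax":0,"ay":0,"az":0},
  {"jaw":0.0,"x":0,"y":0,"z":0,"ax":0,"ay":0,"az":0},
  {"jaw":0.0,"x":0,"y":0,"z":0,"ax":0,"ay":0,"az":0},
])

```text
clock: 12.05
tcp_pos: [0.4964, 0.3306, 0.0499]
tcp_rot: [3.141, -0.0, 1.431]
wrist_force: [-1.3, -0.6, 2.4]
gripper_width: 0.0188
```

>>> drive_tool([
  {"jaw":0.025,"x":0,"y":0,"z":0,"ax":0,"ay":0,"az":0},
  {"jaw":0.05,"x":0,"y":0,"z":0,"ax":0,"ay":0,"az":0},
  {"jaw":0.05,"x":0,"y":0,"z":0,"ax":0,"ay":0,"az":0},
  {"jaw":0.05,"x":0,"y":0,"z":0.0,"ax":0,"ay":0,"az":0},
  {"jaw":0.05,"x":0,"y":0,"z":0.03,"ax":0,"ay":0,"az":0},
  {"jaw":0.05,"x":0,"y":-0.01,"z":0.04,"ax":0,"ay":0,"az":0},
  {"jaw":0.05,"x":0,"y":-0.03,"z":0.03,"ax":0,"ay":0,"az":0},
  {"jaw":0.05,"x":0,"y":-0.03,"z":0.01,"ax":0,"ay":0,"az":0},
  {"jaw":0.05,"x":0,"y":0,"z":0,"ax":0,"ay":0,"az":0},
  {"jaw":0.05,"x":0,"y":0,"z":0,"ax":0,"ay":0,"az":0},
])

```text
clock: 12.88
tcp_pos: [0.4972, 0.2602, 0.1599]
tcp_rot: [3.14, -0.001, 1.428]
wrist_force: [-0.1, 0.6, -0.4]
gripper_width: 0.0499
```

```bash
python3 br.py w12 .074; python3 - <<'E'
from h import *
f=dict(np.load('w12.npz')); print(proj(f,[.4968,.3277,.006]))
E
```

```text
((300.0, 116.5), (91.0, 32.0), 90.0)
[[0.4908, 0.3524], [0.5068, 0.3501], [0.5001, 0.3051], [0.4832, 0.3076]] [0.4952 0.3288]
0.0161 -8.2
0.0455 -98.4
[0.4965 0.2607 0.1588] [ 3.1415e+00 -6.0000e-04  1.4296e+00]
[307.32480478 116.62878244]
```

View pics/w12.png

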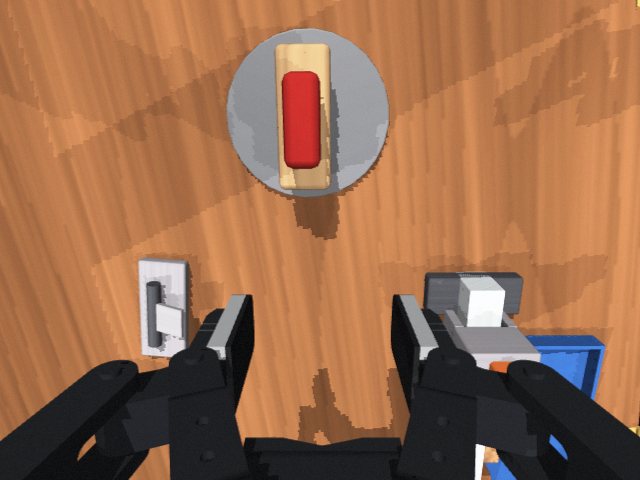

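>>> drive_tool([
  {"jaw":0.06,"x":0,"y":-0.03,"z":0.02,"ax":0,"ay":0,"az":0},
  {"jaw":0.06,"x":0,"y":-0.04,"z":0.02,"ax":0,"ay":0,"az":0},
  {"jaw":0.06,"x":0,"y":-0.04,"z":0.02,"ax":0,"ay":0,"az":0},
  {"jaw":0.06,"x":0,"y":-0.04,"z":0.02,"ax":0,"ay":0,"az":0},
  {"jaw":0.06,"x":0,"y":-0.04,"z":0,"ax":0,"ay":0,"az":0},
  {"jaw":0.06,"x":0,"y":-0.04,"z":0,"ax":0,"ay":0,"az":0},
  {"jaw":0.06,"x":0,"y":-0.04,"z":0,"ax":0,"ay":0,"az":0},
  {"jaw":0.06,"x":0,"y":-0.04,"z":0,"ax":0,"ay":0,"az":0},
  {"jaw":0.06,"x":0,"y":-0.04,"z":0,"ax":0,"ay":0,"az":0},
  {"jaw":0.06,"x":0,"y":-0.04,"z":0,"ax":0,"ay":0,"az":0},
  {"jaw":0.06,"x":0,"y":-0.04,"z":0,"ax":0,"ay":0,"az":0},
  {"jaw":0.06,"x":0,"y":-0.04,"z":0,"ax":0,"ay":0,"az":0},
])

```text
clock: 13.93
tcp_pos: [0.4963, -0.2017, 0.2333]
tcp_rot: [-3.14, -0.001, 1.432]
wrist_force: [1.6, 1.0, 1.0]
gripper_width: 0.0598
```

>>> drive_tool([
  {"jaw":0.06,"x":0,"y":-0.04,"z":0,"ax":0,"ay":0,"az":0},
  {"jaw":0.06,"x":0,"y":-0.04,"z":0,"ax":0,"ay":0,"az":0},
  {"jaw":0.06,"x":0,"y":-0.04,"z":0,"ax":0,"ay":0,"az":0},
  {"jaw":0.06,"x":0,"y":-0.03,"z":0,"ax":0,"ay":0,"az":0},
  {"jaw":0.06,"x":0,"y":0,"z":0,"ax":0,"ay":0,"az":0},
  {"jaw":0.06,"x":0,"y":0,"z":0,"ax":0,"ay":0,"az":0},
  {"jaw":0.06,"x":0,"y":0,"z":0,"ax":0,"ay":0,"az":0},
])

```text
clock: 14.52
tcp_pos: [0.4966, -0.3495, 0.2334]
tcp_rot: [-3.14, -0.002, 1.432]
wrist_force: [-0.0, -0.3, -0.3]
gripper_width: 0.06
```

```bash
python3 look.py 13
```

```text
14.5167 [ 0.4966 -0.3495  0.2334] [-3.140e+00 -2.000e-03  1.432e+00] [-0.  -0.3 -0.3] 0.05997845360541898 cal [ -28.1 -376.4]
```

View pics/w13.png

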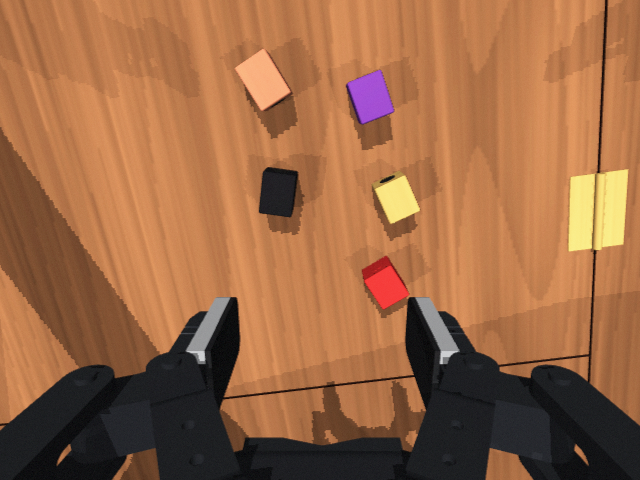

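```bash
cat > sp.py <<'E'
from h import *
import sys
f=dict(np.load(sys.argv[1]+'.npz')); zt=.028
hsv=cv2.cvtColor(f['pixels'],cv2.COLOR_RGB2HSV); n=sys.argv[2]
if n=='info':
    for a in sys.argv[3:]:
        u,v=map(int,a.split(',')); print(a,hsv[v,u])
    sys.exit()
R={'brass':((19,70,195),(30,255,255)),'copper':((3,90,215),(13,175,255)),'black':((0,0,0),(180,255,62))}[n]
u0,v0,u1,v1=map(int,sys.argv[3:7])
m=cv2.inRange(hsv,*R);k=np.zeros_like(m);k[v0:v1,u0:u1]=255;m&=k
m=cv2.morphologyEx(m,cv2.MORPH_OPEN,np.ones((3,3)))
cs,_=cv2.findContours(m,0,2);c=max(cs,key=cv2.contourArea);r=cv2.minAreaRect(c)
W=np.array([cast(f,*p,zt)[:2] for p in cv2.boxPoints(r)]);print(n,np.round(r[0],1),'centre',W.mean(0).round(4))
for i in range(2): e=W[i+1]-W[i]; print(' len %.4f ang %.1f'%(np.linalg.norm(e),np.degrees(np.arctan2(e[1],e[0]))%180))
print(cv2.approxPolyDP(c,3,True)[:,0].tolist())
E
python3 sp.py w13 info 262,80 275,105 395,200 388,181 280,195 280,173 300,215
python3 sp.py w13 copper 220 30 310 130;python3 sp.py w13 brass 350 160 440 240;python3 sp.py w13 black 240 150 310 230
python3 - <<'E'
import cv2
a=cv2.imread('pics/w13.png')[30:240,220:440];cv2.imwrite('pics/q2.png',cv2.resize(a,None,fx=2.8,fy=2.8,interpolation=2)*1)
b=cv2.imread('pics/w13.png')[155:230,250:310];cv2.imwrite('pics/q3.png',cv2.convertScaleAbs(cv2.resize(b,None,fx=8,fy=8,interpolation=2),alpha=2.5))
E
```

```text
262,80 [ 12 124 249]
275,105 [ 12 148  79]
395,200 [ 25 123 250]
388,181 [ 19 151 174]
280,195 [126  36  35]
280,173 [110  45  17]
300,215 [ 12 155 127]
copper [262.3  79. ] centre [ 0.4634 -0.2501]
 len 0.0272 ang 22.1
 len 0.0370 ang 115.3
[[264, 49], [236, 67], [261, 109], [288, 92]]
brass [397.3 199.1] centre [ 0.5581 -0.3584]
 len 0.0271 ang 17.1
 len 0.0335 ang 109.1
[[405, 176], [376, 188], [390, 222], [419, 210]]
black [277.7 191.7] centre [ 0.4603 -0.3386]
 len 0.0392 ang 71.7
 len 0.0284 ang 163.9
[[266, 168], [259, 211], [290, 216], [296, 171]]
```

View pics/q3.png

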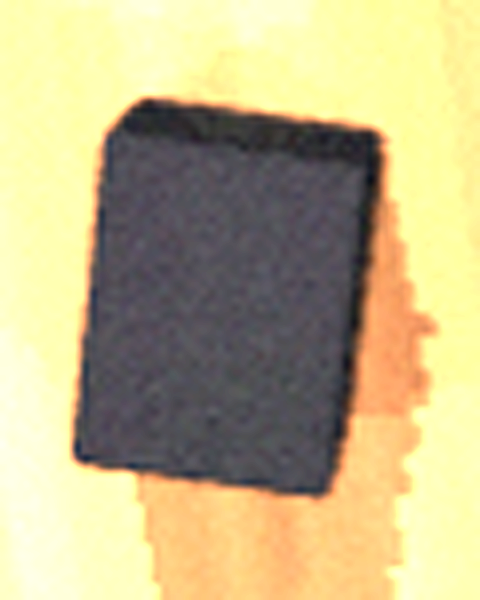

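>>> drive_tool([
  {"jaw":0.05,"x":0.02,"y":-0.003,"z":-0.03,"ax":0,"ay":0,"az":6.5},
  {"jaw":0.05,"x":0.02,"y":-0.003,"z":-0.035,"ax":0,"ay":0,"az":6.5},
  {"jaw":0.05,"x":0.0215,"y":-0.003,"z":-0.035,"ax":0,"ay":0,"az":6.5},
  {"jaw":0.05,"x":0,"y":0,"z":-0.035,"ax":0,"ay":0,"az":6.5},
  {"jaw":0.05,"x":0,"y":0,"z":-0.035,"ax":0,"ay":0,"az":0},
  {"jaw":0.05,"x":0,"y":0,"z":0,"ax":0,"ay":0,"az":0},
  {"jaw":0.05,"x":0,"y":0,"z":0,"ax":0,"ay":0,"az":0},
])

```text
clock: 15.25
tcp_pos: [0.5563, -0.3572, 0.0631]
tcp_rot: [-3.138, -0.005, 1.886]
wrist_force: [-0.1, -0.4, 0.1]
gripper_width: 0.0498
```

```bash
python3 look.py 14; python3 sp.py w14 brass 200 100 450 450
```

```text
15.25 [ 0.5563 -0.3572  0.0631] [-3.138 -0.005  1.886] [-0.1 -0.4  0.1] 0.04975804106702881 cal [  32.1 -375.7]
brass [323.5 268.5] centre [ 0.5575 -0.3566]
 len 0.0270 ang 18.0
 len 0.0365 ang 109.3
[[350, 231], [293, 239], [295, 306], [352, 305], [354, 241]]
```

View pics/w14.png

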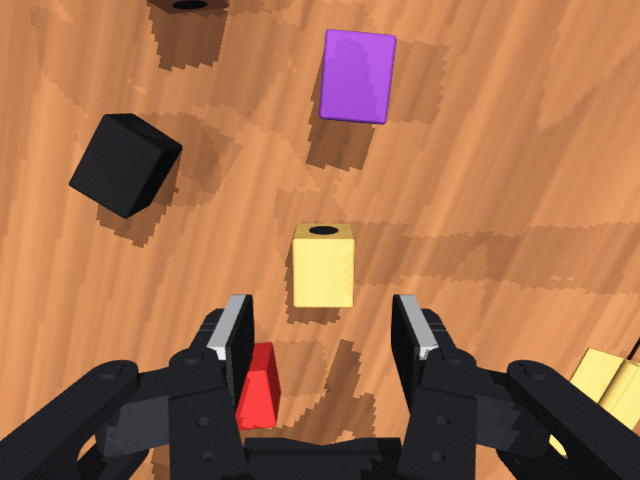

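>>> drive_tool([
  {"jaw":0.05,"x":0.001,"y":-0.001,"z":-0.02,"ax":0,"ay":0,"az":0},
  {"jaw":0.05,"x":0,"y":0,"z":-0.02,"ax":0,"ay":0,"az":0},
  {"jaw":0.05,"x":0,"y":0,"z":-0.014,"ax":0,"ay":0,"az":0},
  {"jaw":0.05,"x":0,"y":0,"z":-0.003,"ax":0,"ay":0,"az":0},
  {"jaw":0.05,"x":0,"y":0,"z":0,"ax":0,"ay":0,"az":0},
  {"jaw":0.0,"x":0,"y":0,"z":0,"ax":0,"ay":0,"az":0},
  {"jaw":0.0,"x":0,"y":0,"z":0,"ax":0,"ay":0,"az":0},
  {"jaw":0.0,"x":0,"y":0,"z":0,"ax":0,"ay":0,"az":0},
  {"jaw":0.0,"x":0,"y":0,"z":0,"ax":0,"ay":0,"az":0},
  {"jaw":0.0,"x":0,"y":0,"z":0,"ax":0,"ay":0,"az":0},
])

```text
clock: 16.23
tcp_pos: [0.5606, -0.3622, 0.0105]
tcp_rot: [3.139, 0.004, 1.884]
wrist_force: [-0.3, -0.2, 7.3]
gripper_width: 0.0265
```

```bash
python3 look.py 15
```

```text
16.2333 [ 0.5606 -0.3622  0.0105] [3.139 0.004 1.884] [-0.3 -0.2  7.3] 0.026521087178838155 cal [  37.  -380.1]
```

View pics/w15.png

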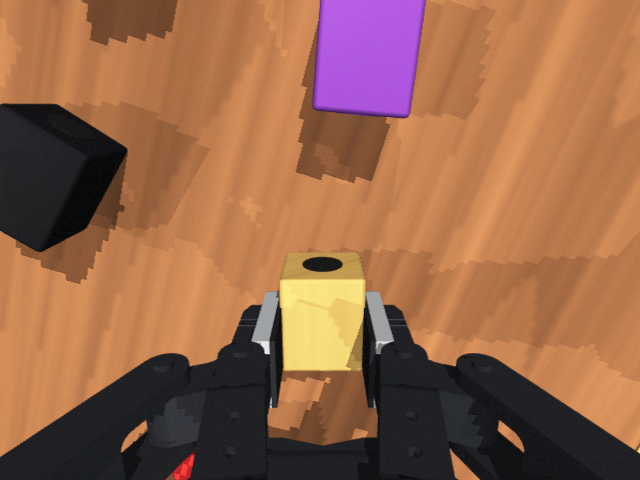

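>>> drive_tool([
  {"jaw":0.0,"x":0,"y":0,"z":0,"ax":0,"ay":0,"az":0},
  {"jaw":0.0,"x":0,"y":0,"z":0.01,"ax":0,"ay":0,"az":0},
  {"jaw":0.0,"x":0,"y":0,"z":0.03,"ax":0,"ay":0,"az":0},
  {"jaw":0.0,"x":0,"y":0,"z":0.04,"ax":0,"ay":0,"az":0},
  {"jaw":0.0,"x":0,"y":0,"z":0.04,"ax":0,"ay":0,"az":0},
  {"jaw":0.0,"x":0,"y":0,"z":0,"ax":0,"ay":0,"az":0},
  {"jaw":0.0,"x":0,"y":0,"z":0,"ax":0,"ay":0,"az":0},
])

```text
clock: 16.97
tcp_pos: [0.5611, -0.3626, 0.1322]
tcp_rot: [3.137, 0.007, 1.884]
wrist_force: [-0.2, 0.5, -2.6]
gripper_width: 0.0269
```

```bash
python3 look.py 16
```

```text
16.9667 [ 0.5611 -0.3626  0.1322] [3.137 0.007 1.884] [-0.2  0.5 -2.6] 0.02685492732883761 cal [  37.6 -380.3]
```

View pics/w16.png

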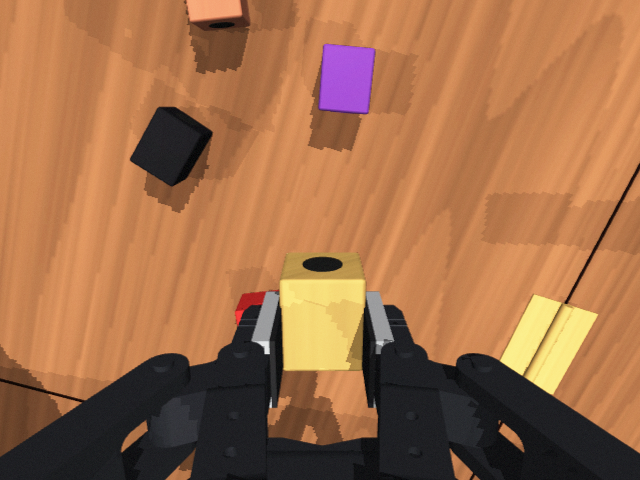

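```bash
cat > held.py <<'E'
from h import *
import sys
# held.py npz ztop u,v corners... : offset of held spacer centre in tool axes
f=dict(np.load(sys.argv[1]+'.npz')); z=float(sys.argv[2])
o=status.get_obs(); W=np.array([cast(f,*map(float,a.split(',')),z)[:2] for a in sys.argv[3:]])
c=W.mean(0); d=c-o['tcp_pos'][:2]; y=o['tcp_rot'][2]
print('centre',c.round(4),'ahead(tool x)',(d@[np.cos(y),np.sin(y)]).round(4),'side(jaw dir)',(d@[np.sin(y),-np.cos(y)]).round(4), 'sizes',[np.linalg.norm(W[i]-W[i-1]).round(4) for i in range(len(W))])
E
python3 held.py w16 .1497 282,278 364,278 366,370 283,370
python3 -c "
from h import *
print(c2w(0,-.0645),c2w(0,-.026),c2w(0,.0135))"
```

```text
centre [ 0.5577 -0.3555] ahead(tool x) 0.0043 side(jaw dir) 0.0013 sizes [np.float64(0.033), np.float64(0.0254), np.float64(0.0331), np.float64(0.0276)]
[ 0.56782333 -0.04457229] [ 0.5731815  -0.00644697] [0.57867884 0.03266862]
```

>>> drive_tool([
  {"jaw":0.0,"x":0,"y":0.02,"z":0.01,"ax":0,"ay":0,"az":0},
  {"jaw":0.0,"x":0,"y":0.034,"z":0,"ax":0,"ay":0,"az":-5},
  {"jaw":0.0,"x":0,"y":0.034,"z":0,"ax":0,"ay":0,"az":-5},
  {"jaw":0.0,"x":0.001,"y":0.034,"z":0,"ax":0,"ay":0,"az":-5},
  {"jaw":0.0,"x":0.001,"y":0.034,"z":0,"ax":0,"ay":0,"az":-5},
  {"jaw":0.0,"x":0.001,"y":0.034,"z":0,"ax":0,"ay":0,"az":-5.9},
  {"jaw":0.0,"x":0.001,"y":0.034,"z":0,"ax":0,"ay":0,"az":0},
  {"jaw":0.0,"x":0.001,"y":0.034,"z":0,"ax":0,"ay":0,"az":0},
  {"jaw":0.0,"x":0.001,"y":0.034,"z":0,"ax":0,"ay":0,"az":0},
  {"jaw":0.0,"x":0,"y":0.02,"z":0,"ax":0,"ay":0,"az":0},
  {"jaw":0.0,"x":0,"y":0,"z":0,"ax":0,"ay":0,"az":0},
  {"jaw":0.0,"x":0,"y":0,"z":0,"ax":0,"ay":0,"az":0},
])

```text
clock: 18.12
tcp_pos: [0.5632, -0.0476, 0.1359]
tcp_rot: [-3.138, 0.0, 1.435]
wrist_force: [0.8, 0.3, -0.7]
gripper_width: 0.0269
```

>>> drive_tool([
  {"jaw":0.0,"x":0,"y":0,"z":-0.02,"ax":0,"ay":0,"az":0},
  {"jaw":0.0,"x":0,"y":0,"z":-0.02,"ax":0,"ay":0,"az":0},
  {"jaw":0.0,"x":0,"y":0,"z":0,"ax":0,"ay":0,"az":0},
  {"jaw":0.0,"x":0,"y":0,"z":0,"ax":0,"ay":0,"az":0},
])

```text
clock: 18.45
tcp_pos: [0.5628, -0.0496, 0.0959]
tcp_rot: [-3.137, 0.0, 1.431]
wrist_force: [0.0, -1.0, -2.2]
gripper_width: 0.0265
```

```bash
python3 look.py 17
```

```text
18.45 [ 0.5628 -0.0496  0.0959] [-3.137  0.     1.431] [ 0.  -1.  -2.2] 0.026504112924084784 cal [ -4.3 -70.2]
```

View pics/w17.png

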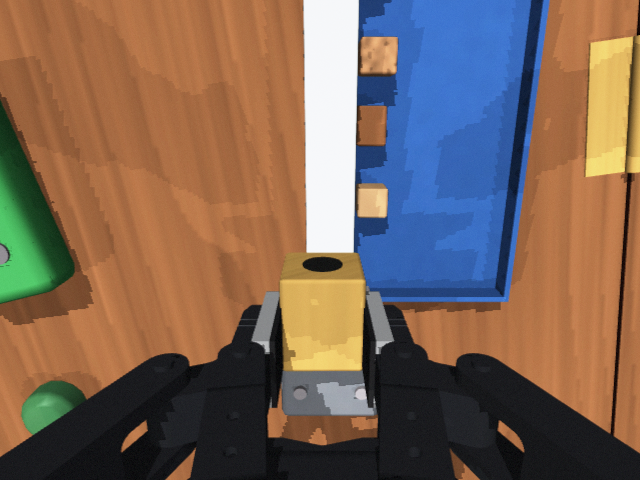

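View pics/m17.png

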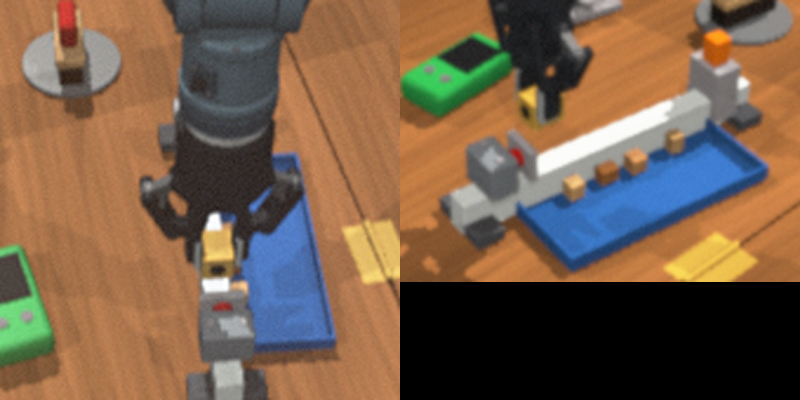

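>>> drive_tool([
  {"jaw":0.0,"x":0.0045,"y":0.0005,"z":-0.015,"ax":0,"ay":0,"az":0},
  {"jaw":0.0,"x":0,"y":0,"z":-0.015,"ax":0,"ay":0,"az":0},
  {"jaw":0.0,"x":0,"y":0,"z":-0.012,"ax":0,"ay":0,"az":0},
  {"jaw":0.0,"x":0,"y":0,"z":0,"ax":0,"ay":0,"az":0},
  {"jaw":0.0,"x":0,"y":0,"z":0,"ax":0,"ay":0,"az":0},
])

```text
clock: 19.02
tcp_pos: [0.5694, -0.0486, 0.0562]
tcp_rot: [-3.142, 0.0, 1.432]
wrist_force: [0.1, 0.5, -1.3]
gripper_width: 0.027
```

```bash
python3 look.py 18
```

```text
19.0167 [ 0.5694 -0.0486  0.0562] [-3.142  0.     1.432] [ 0.1  0.5 -1.3] 0.0269828743464159 cal [  2.1 -68.3]
```

View pics/w18.png

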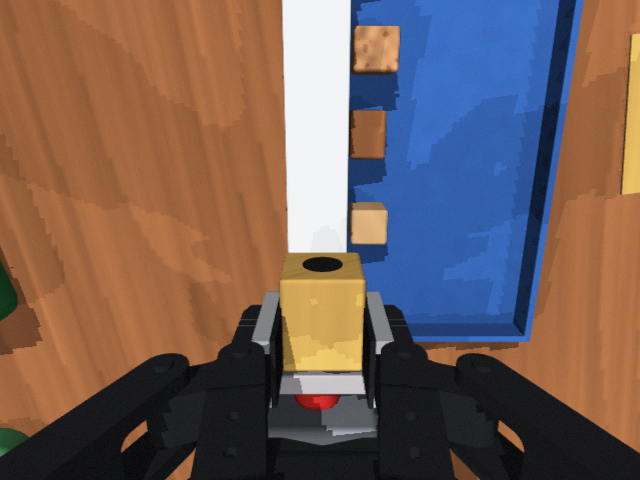

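View pics/m18.png

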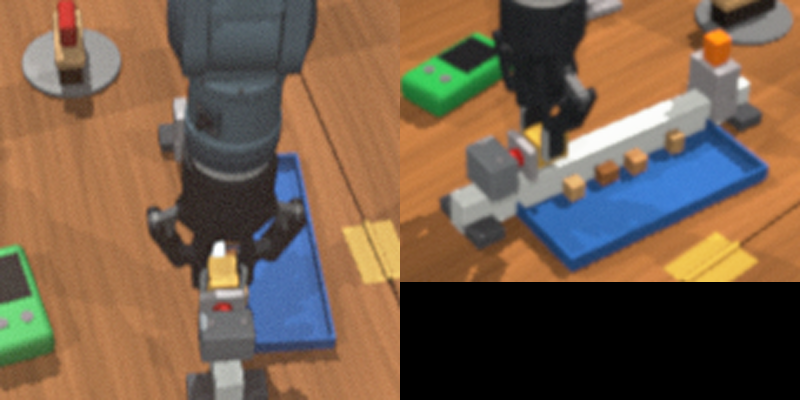

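>>> drive_tool([
  {"jaw":0.0,"x":-0.002,"y":0.0005,"z":-0.005,"ax":0,"ay":0,"az":0},
  {"jaw":0.0,"x":0,"y":0,"z":-0.003,"ax":0,"ay":0,"az":0},
  {"jaw":0.0,"x":0,"y":0,"z":0,"ax":0,"ay":0,"az":0},
  {"jaw":0.0,"x":0,"y":0,"z":0,"ax":0,"ay":0,"az":0},
])

```text
clock: 19.5
tcp_pos: [0.567, -0.0478, 0.0475]
tcp_rot: [-3.141, -0.0, 1.432]
wrist_force: [0.3, -0.6, -1.8]
gripper_width: 0.0264
```

```bash
python3 look.py 19
```

```text
19.5 [ 0.567  -0.0478  0.0475] [-3.141 -0.     1.432] [ 0.3 -0.6 -1.8] 0.026367529247962068 cal [ -0.4 -67.8]
```

View pics/w19.png

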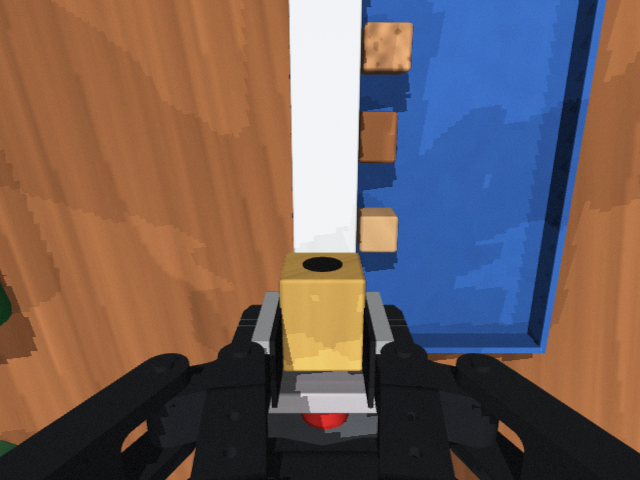

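>>> drive_tool([
  {"jaw":0.0,"x":0.0006,"y":0,"z":-0.0015,"ax":0,"ay":0,"az":0},
  {"jaw":0.0,"x":0,"y":0,"z":0,"ax":0,"ay":0,"az":0},
  {"jaw":0.0,"x":0,"y":0,"z":0,"ax":0,"ay":0,"az":0},
])

```text
clock: 19.9
tcp_pos: [0.5683, -0.0479, 0.0465]
tcp_rot: [3.141, 0.0, 1.432]
wrist_force: [-0.6, -0.6, 0.0]
gripper_width: 0.0264
```

>>> drive_tool([
  {"jaw":0.03,"x":0,"y":0,"z":0,"ax":0,"ay":0,"az":0},
  {"jaw":0.045,"x":0,"y":0,"z":0,"ax":0,"ay":0,"az":0},
  {"jaw":0.045,"x":0,"y":0,"z":0,"ax":0,"ay":0,"az":0},
  {"jaw":0.045,"x":0,"y":0,"z":0,"ax":0,"ay":0,"az":0},
  {"jaw":0.045,"x":0,"y":0,"z":0.02,"ax":0,"ay":0,"az":0},
  {"jaw":0.045,"x":0,"y":-0.005,"z":0.04,"ax":0,"ay":0,"az":0},
  {"jaw":0.045,"x":0,"y":-0.03,"z":0.04,"ax":0,"ay":0,"az":0},
  {"jaw":0.045,"x":0,"y":-0.03,"z":0.04,"ax":0,"ay":0,"az":0},
  {"jaw":0.045,"x":0,"y":-0.03,"z":0,"ax":0,"ay":0,"az":0},
  {"jaw":0.045,"x":0,"y":0,"z":0,"ax":0,"ay":0,"az":0},
  {"jaw":0.045,"x":0,"y":0,"z":0,"ax":0,"ay":0,"az":0},
])

```text
clock: 20.82
tcp_pos: [0.5684, -0.1344, 0.1735]
tcp_rot: [3.14, 0.0, 1.43]
wrist_force: [-1.0, 1.0, -0.1]
gripper_width: 0.045
```

```bash
python3 look.py 20
```

```text
20.8167 [ 0.5684 -0.1344  0.1735] [3.14 0.   1.43] [-1.   1.  -0.1] 0.045014678789085716 cal [  13.1 -153.4]
```

View pics/w20.png

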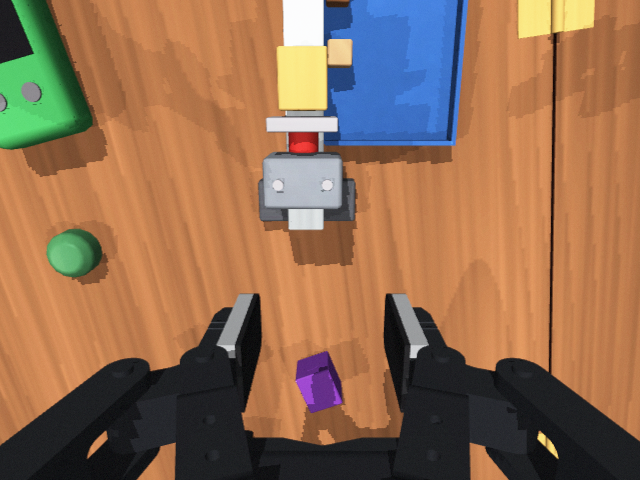

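View pics/sd20.png

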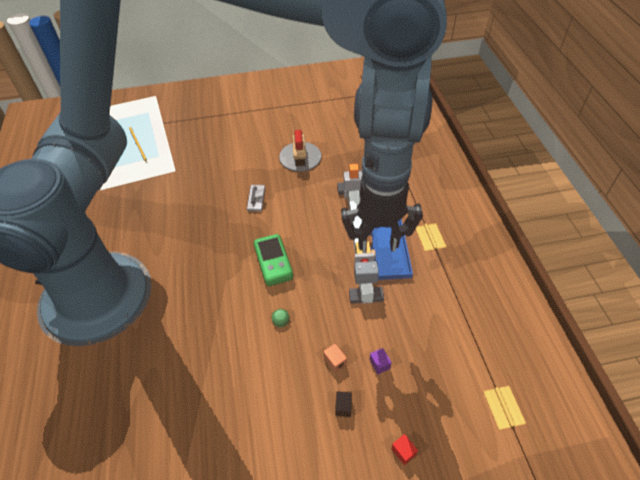

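```bash
python3 - <<'E'
from h import *
f=dict(np.load('w20.npz'))
for u,v in [(278,46),(326,46),(279,110),(327,110)]: print((w2c(cast(f,u,v,.064))*1e3).round(1))
for u,v in [(267,118),(337,118)]: print('anv',(w2c(cast(f,u,v,.072))*1e3).round(1))
E
```

```text
[-12.2 -47.4]
[ 13.9 -47.4]
[-12.7 -80.9]
[ 14.5 -80.9]
anv [-18.6 -85.1]
anv [ 20.  -85.1]
```

>>> drive_tool([
  {"jaw":0.05,"x":-0.02,"y":-0.022,"z":0,"ax":0,"ay":0,"az":6.4},
  {"jaw":0.05,"x":-0.02,"y":-0.022,"z":0,"ax":0,"ay":0,"az":6.4},
  {"jaw":0.05,"x":-0.02,"y":-0.022,"z":0,"ax":0,"ay":0,"az":6.4},
  {"jaw":0.05,"x":-0.02,"y":-0.022,"z":-0.02,"ax":0,"ay":0,"az":6.4},
  {"jaw":0.05,"x":-0.02,"y":-0.022,"z":-0.03,"ax":0,"ay":0,"az":6.2},
  {"jaw":0.05,"x":-0.005,"y":-0.006,"z":-0.03,"ax":0,"ay":0,"az":0},
  {"jaw":0.05,"x":0,"y":0,"z":-0.03,"ax":0,"ay":0,"az":0},
  {"jaw":0.05,"x":0,"y":0,"z":0,"ax":0,"ay":0,"az":0},
  {"jaw":0.05,"x":0,"y":0,"z":0,"ax":0,"ay":0,"az":0},
])

```text
clock: 21.72
tcp_pos: [0.4613, -0.2463, 0.0617]
tcp_rot: [-3.139, -0.005, 1.988]
wrist_force: [0.5, -0.2, 1.4]
gripper_width: 0.0501
```

```bash
python3 look.py 21;  python3 sp.py w21 copper 250 130 400 450
```

```text
21.7167 [ 0.4613 -0.2463  0.0617] [-3.139 -0.005  1.988] [ 0.5 -0.2  1.4] 0.05012816053541793 cal [ -77.4 -279.1]
copper [320.5 280. ] centre [ 0.4629 -0.2499]
 len 0.0371 ang 112.7
 len 0.0268 ang 24.0
[[291, 243], [291, 316], [348, 318], [351, 244]]
```

View pics/w21.png

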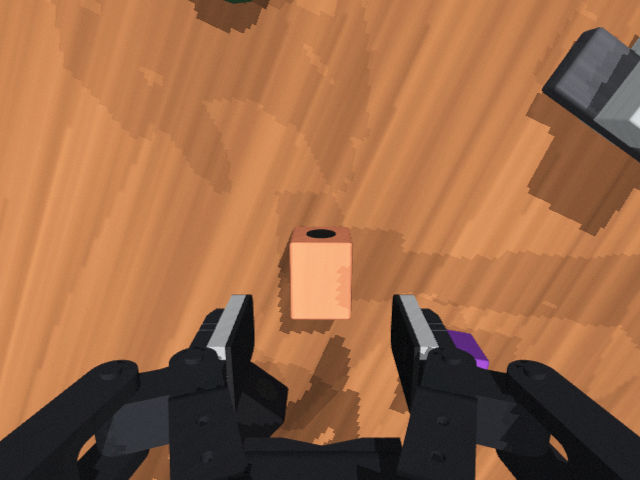

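>>> drive_tool([
  {"jaw":0.05,"x":0.0017,"y":-0.0037,"z":-0.02,"ax":0,"ay":0,"az":0},
  {"jaw":0.05,"x":0,"y":0,"z":-0.02,"ax":0,"ay":0,"az":0},
  {"jaw":0.05,"x":0,"y":0,"z":-0.014,"ax":0,"ay":0,"az":0},
  {"jaw":0.05,"x":0,"y":0,"z":0,"ax":0,"ay":0,"az":0},
  {"jaw":0.05,"x":0,"y":0,"z":0,"ax":0,"ay":0,"az":0},
])

```text
clock: 22.28
tcp_pos: [0.4658, -0.2523, 0.0104]
tcp_rot: [3.141, 0.001, 1.988]
wrist_force: [0.1, 0.6, 0.8]
gripper_width: 0.0498
```

>>> drive_tool([
  {"jaw":0.05,"x":-0.0025,"y":0.002,"z":-0.005,"ax":0,"ay":0,"az":0},
  {"jaw":0.05,"x":0,"y":0,"z":0,"ax":0,"ay":0,"az":0},
  {"jaw":0.05,"x":0,"y":0,"z":0,"ax":0,"ay":0,"az":0},
])

```text
clock: 22.53
tcp_pos: [0.4629, -0.2505, 0.0052]
tcp_rot: [3.141, 0.001, 1.988]
wrist_force: [-0.4, -1.2, -0.1]
gripper_width: 0.05
```

>>> drive_tool([
  {"jaw":0.0,"x":0,"y":0,"z":0,"ax":0,"ay":0,"az":0},
  {"jaw":0.0,"x":0,"y":0,"z":0,"ax":0,"ay":0,"az":0},
  {"jaw":0.0,"x":0,"y":0,"z":0,"ax":0,"ay":0,"az":0},
  {"jaw":0.0,"x":0,"y":0,"z":0,"ax":0,"ay":0,"az":0},
  {"jaw":0.0,"x":0,"y":0,"z":0,"ax":0,"ay":0,"az":0},
])

```text
clock: 22.95
tcp_pos: [0.4631, -0.2507, 0.0052]
tcp_rot: [3.141, 0.001, 1.987]
wrist_force: [0.4, 0.2, 7.0]
gripper_width: 0.0267
```

>>> drive_tool([
  {"jaw":0.0,"x":0,"y":0,"z":0.02,"ax":0,"ay":0,"az":0},
  {"jaw":0.0,"x":0,"y":0,"z":0.04,"ax":0,"ay":0,"az":0},
  {"jaw":0.0,"x":0,"y":0,"z":0.04,"ax":0,"ay":0,"az":0},
  {"jaw":0.0,"x":0,"y":0,"z":0.04,"ax":0,"ay":0,"az":0},
  {"jaw":0.0,"x":0,"y":0,"z":0,"ax":0,"ay":0,"az":0},
  {"jaw":0.0,"x":0,"y":0,"z":0,"ax":0,"ay":0,"az":0},
  {"jaw":0.0,"x":0,"y":0,"z":0,"ax":0,"ay":0,"az":0},
])

```text
clock: 23.53
tcp_pos: [0.4619, -0.2499, 0.1434]
tcp_rot: [-3.141, -0.001, 1.987]
wrist_force: [0.3, -0.2, -2.7]
gripper_width: 0.0267
```

```bash
python3 look.py 22
```

```text
23.5333 [ 0.4619 -0.2499  0.1434] [-3.141e+00 -1.000e-03  1.987e+00] [ 0.3 -0.2 -2.7] 0.026672683632554303 cal [ -76.3 -282.6]
```

View pics/w22.png

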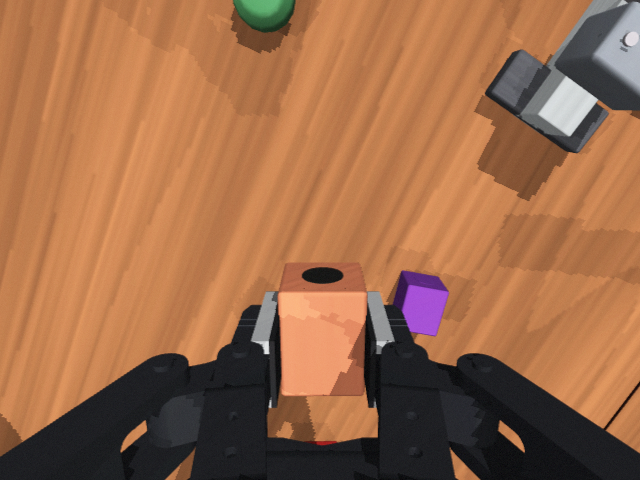

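```bash
python3 held.py w22 .1662 279,292 367,292 366,395 280,395
```

```text
centre [ 0.4607 -0.2487] ahead(tool x) 0.0005 side(jaw dir) 0.0001 sizes [np.float64(0.037), np.float64(0.0268), np.float64(0.0369), np.float64(0.0284)]
```

>>> drive_tool([
  {"jaw":0.0,"x":0.016,"y":0.02,"z":0,"ax":0,"ay":0,"az":-4},
  {"jaw":0.0,"x":0.016,"y":0.032,"z":0,"ax":0,"ay":0,"az":-6},
  {"jaw":0.0,"x":0.016,"y":0.034,"z":0,"ax":0,"ay":0,"az":-6},
  {"jaw":0.0,"x":0.016,"y":0.034,"z":0,"ax":0,"ay":0,"az":-6},
  {"jaw":0.0,"x":0.016,"y":0.034,"z":0,"ax":0,"ay":0,"az":-6},
  {"jaw":0.0,"x":0.016,"y":0.034,"z":0,"ax":0,"ay":0,"az":-3.8},
  {"jaw":0.0,"x":0.01,"y":0.034,"z":-0.01,"ax":0,"ay":0,"az":0},
  {"jaw":0.0,"x":0.005,"y":0.02,"z":-0.02,"ax":0,"ay":0,"az":0},
  {"jaw":0.0,"x":0,"y":0,"z":-0.02,"ax":0,"ay":0,"az":0},
  {"jaw":0.0,"x":0,"y":0,"z":0,"ax":0,"ay":0,"az":0},
  {"jaw":0.0,"x":0,"y":0,"z":0,"ax":0,"ay":0,"az":0},
])

```text
clock: 24.6
tcp_pos: [0.5708, -0.0079, 0.0918]
tcp_rot: [-3.135, 0.0, 1.433]
wrist_force: [-0.8, -0.1, -2.4]
gripper_width: 0.0273
```

```bash
python3 look.py 23
```

```text
24.6 [ 0.5708 -0.0079  0.0918] [-3.135  0.     1.433] [-0.8 -0.1 -2.4] 0.027269324989290748 cal [ -2.1 -27.7]
```

View pics/w23.png

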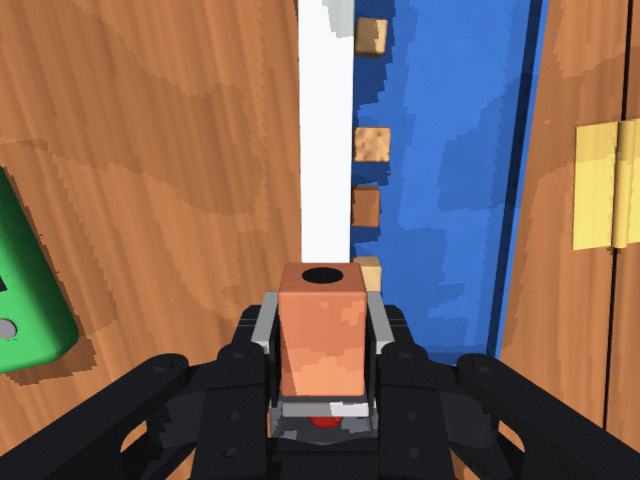

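>>> drive_tool([
  {"jaw":0.0,"x":0.0026,"y":0.0015,"z":-0.007,"ax":0,"ay":0,"az":0},
  {"jaw":0.0,"x":0,"y":0,"z":0,"ax":0,"ay":0,"az":0},
  {"jaw":0.0,"x":0,"y":0,"z":0,"ax":0,"ay":0,"az":0},
])

```text
clock: 25.0
tcp_pos: [0.5762, -0.0073, 0.0874]
tcp_rot: [3.141, 0.0, 1.432]
wrist_force: [-0.3, -0.7, -2.1]
gripper_width: 0.027
```

>>> drive_tool([
  {"jaw":0.0,"x":-0.002,"y":0,"z":-0.02,"ax":0,"ay":0,"az":0},
  {"jaw":0.0,"x":0,"y":0,"z":-0.018,"ax":0,"ay":0,"az":0},
  {"jaw":0.0,"x":0,"y":0,"z":0,"ax":0,"ay":0,"az":0},
  {"jaw":0.0,"x":0,"y":0,"z":0,"ax":0,"ay":0,"az":0},
  {"jaw":0.0,"x":0,"y":0,"z":0,"ax":0,"ay":0,"az":0},
  {"jaw":0.0,"x":0,"y":0,"z":0,"ax":0,"ay":0,"az":0},
])

```text
clock: 25.5
tcp_pos: [0.5753, -0.007, 0.0507]
tcp_rot: [3.139, -0.0, 1.432]
wrist_force: [0.3, -1.3, -2.2]
gripper_width: 0.0265
```

```bash
python3 look.py 24
```

```text
25.5 [ 0.5753 -0.007   0.0507] [ 3.139 -0.     1.432] [ 0.3 -1.3 -2.2] 0.02648606747941546 cal [  2.1 -26.3]
```

View pics/w24.png

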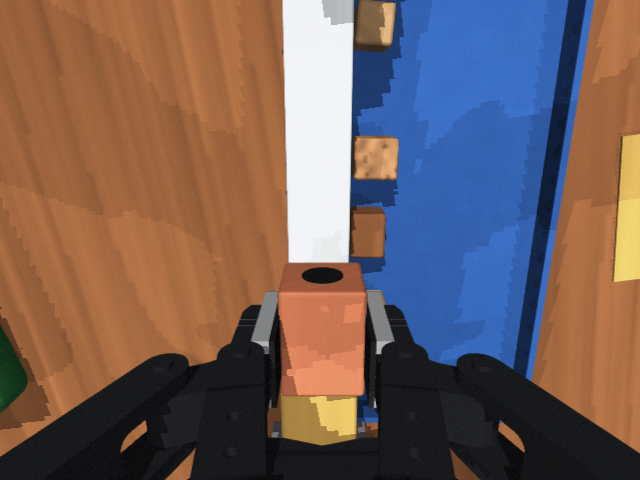

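View pics/m24.png

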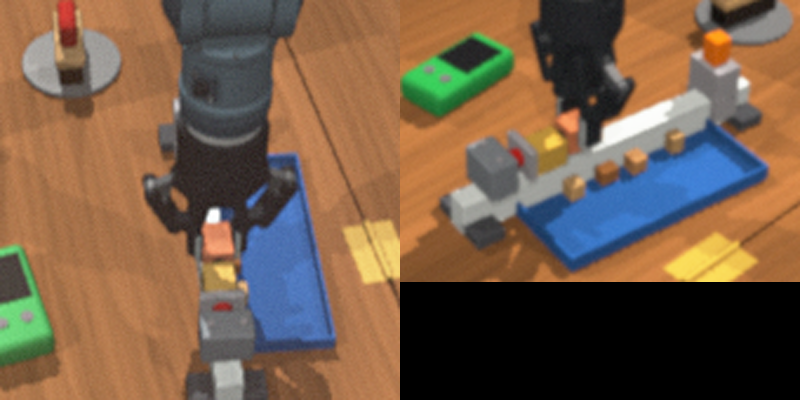

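>>> drive_tool([
  {"jaw":0.0,"x":-0.001,"y":0,"z":-0.005,"ax":0,"ay":0,"az":0},
  {"jaw":0.0,"x":0,"y":0,"z":-0.003,"ax":0,"ay":0,"az":0},
  {"jaw":0.0,"x":0,"y":0,"z":0,"ax":0,"ay":0,"az":0},
  {"jaw":0.0,"x":0,"y":0,"z":0,"ax":0,"ay":0,"az":0},
  {"jaw":0.0,"x":0,"y":0,"z":0,"ax":0,"ay":0,"az":0},
])

```text
clock: 26.07
tcp_pos: [0.5731, -0.0068, 0.0412]
tcp_rot: [3.141, 0.0, 1.432]
wrist_force: [-0.8, 0.0, -1.9]
gripper_width: 0.0268
```

>>> drive_tool([
  {"jaw":0.0,"x":0.0005,"y":0,"z":-0.0008,"ax":0,"ay":0,"az":0},
  {"jaw":0.0,"x":0,"y":0,"z":0,"ax":0,"ay":0,"az":0},
  {"jaw":0.0,"x":0,"y":0,"z":0,"ax":0,"ay":0,"az":0},
])

```text
clock: 26.32
tcp_pos: [0.5731, -0.0068, 0.0412]
tcp_rot: [-3.141, 0.0, 1.432]
wrist_force: [-3.8, -0.3, 6.2]
gripper_width: 0.0271
```

```bash
python3 look.py 25
```

```text
26.3167 [ 0.5731 -0.0068  0.0412] [-3.141  0.     1.432] [-3.8 -0.3  6.2] 0.02706233737138563 cal [ -0.  -26.4]
```

View pics/w25.png

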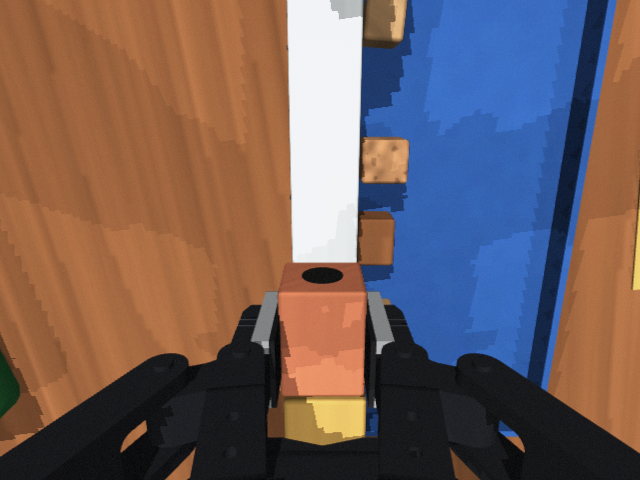

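>>> drive_tool([
  {"jaw":0.0,"x":0.0008,"y":0,"z":0.0006,"ax":0,"ay":0,"az":0},
  {"jaw":0.0,"x":0,"y":0,"z":0,"ax":0,"ay":0,"az":0},
  {"jaw":0.0,"x":0,"y":0,"z":0,"ax":0,"ay":0,"az":0},
  {"jaw":0.03,"x":0,"y":0,"z":0,"ax":0,"ay":0,"az":0},
  {"jaw":0.045,"x":0,"y":0,"z":0,"ax":0,"ay":0,"az":0},
  {"jaw":0.045,"x":0,"y":0,"z":0,"ax":0,"ay":0,"az":0},
  {"jaw":0.045,"x":0,"y":0,"z":0,"ax":0,"ay":0,"az":0},
  {"jaw":0.045,"x":0,"y":0,"z":0.03,"ax":0,"ay":0,"az":0},
  {"jaw":0.045,"x":0,"y":-0.005,"z":0.04,"ax":0,"ay":0,"az":0},
  {"jaw":0.045,"x":0,"y":-0.035,"z":0.04,"ax":0,"ay":0,"az":0},
  {"jaw":0.045,"x":0,"y":-0.035,"z":0.03,"ax":0,"ay":0,"az":0},
  {"jaw":0.045,"x":0,"y":-0.03,"z":0,"ax":0,"ay":0,"az":0},
])

```text
clock: 27.47
tcp_pos: [0.5782, -0.1027, 0.1765]
tcp_rot: [3.13, 0.002, 1.434]
wrist_force: [2.0, -0.4, 0.2]
gripper_width: 0.0453
```

>>> drive_tool([
  {"jaw":0.05,"x":0,"y":0,"z":0,"ax":0,"ay":0,"az":0},
  {"jaw":0.05,"x":0,"y":0,"z":0,"ax":0,"ay":0,"az":0},
])

```text
clock: 27.63
tcp_pos: [0.5748, -0.1024, 0.1701]
tcp_rot: [3.14, -0.0, 1.43]
wrist_force: [-0.3, 0.1, 0.4]
gripper_width: 0.05
```

```bash
python3 look.py 26
```

```text
27.6333 [ 0.5748 -0.1024  0.1701] [ 3.14 -0.    1.43] [-0.3  0.1  0.4] 0.0499842544386857 cal [  15.  -120.8]
```

View pics/w26.png

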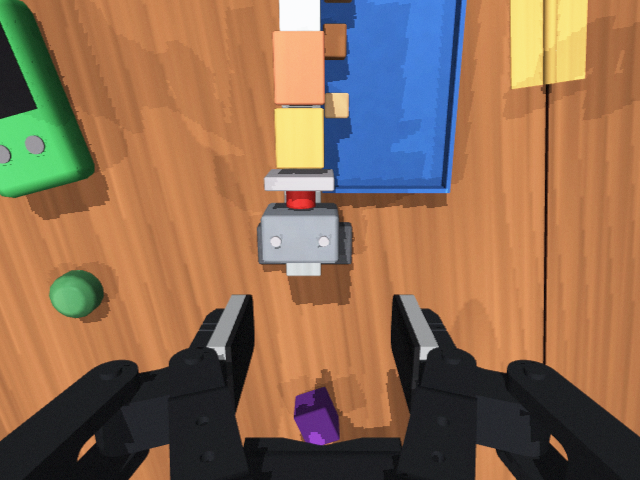

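View pics/sd26.png

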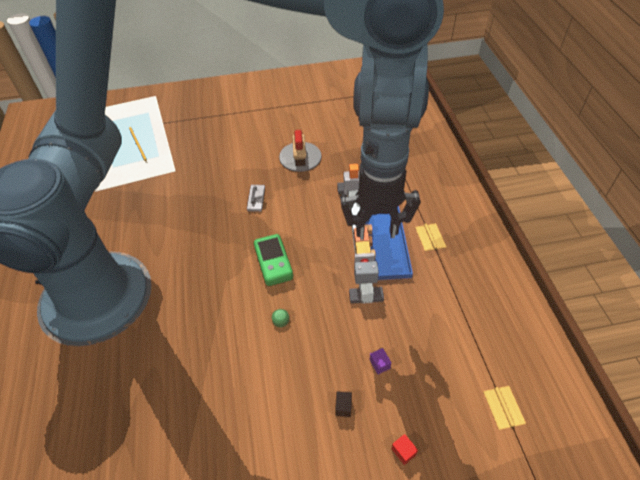

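>>> drive_tool([
  {"jaw":0.05,"x":-0.014,"y":-0.025,"z":0,"ax":0,"ay":0,"az":0},
  {"jaw":0.05,"x":-0.016,"y":-0.033,"z":0,"ax":0,"ay":0,"az":-3},
  {"jaw":0.05,"x":-0.016,"y":-0.033,"z":0,"ax":0,"ay":0,"az":-3},
  {"jaw":0.05,"x":-0.016,"y":-0.033,"z":0,"ax":0,"ay":0,"az":-3},
  {"jaw":0.05,"x":-0.016,"y":-0.033,"z":-0.02,"ax":0,"ay":0,"az":0},
  {"jaw":0.05,"x":-0.016,"y":-0.033,"z":-0.025,"ax":0,"ay":0,"az":0},
  {"jaw":0.05,"x":-0.016,"y":-0.033,"z":-0.03,"ax":0,"ay":0,"az":0},
  {"jaw":0.05,"x":-0.005,"y":-0.014,"z":-0.03,"ax":0,"ay":0,"az":0},
  {"jaw":0.05,"x":0,"y":0,"z":0,"ax":0,"ay":0,"az":0},
  {"jaw":0.05,"x":0,"y":0,"z":0,"ax":0,"ay":0,"az":0},
  {"jaw":0.05,"x":0,"y":0,"z":0,"ax":0,"ay":0,"az":0},
  {"jaw":0.05,"x":0,"y":0,"z":0,"ax":0,"ay":0,"az":0},
])

```text
clock: 28.78
tcp_pos: [0.4639, -0.3311, 0.0713]
tcp_rot: [3.139, 0.001, 1.278]
wrist_force: [0.2, -0.6, -0.7]
gripper_width: 0.05
```

```bash
python3 look.py 27;  python3 sp.py w27 black 255 130 390 350
```

```text
28.7833 [ 0.4639 -0.3311  0.0713] [3.139e+00 1.000e-03 1.278e+00] [ 0.2 -0.6 -0.7] 0.049992024931550735 cal [ -63.  -362.7]
black [318.  279.5] centre [ 0.4603 -0.3362]
 len 0.0434 ang 71.9
 len 0.0266 ang 163.1
[[343, 238], [292, 239], [292, 322], [346, 320], [347, 253]]
```

View pics/w27.png

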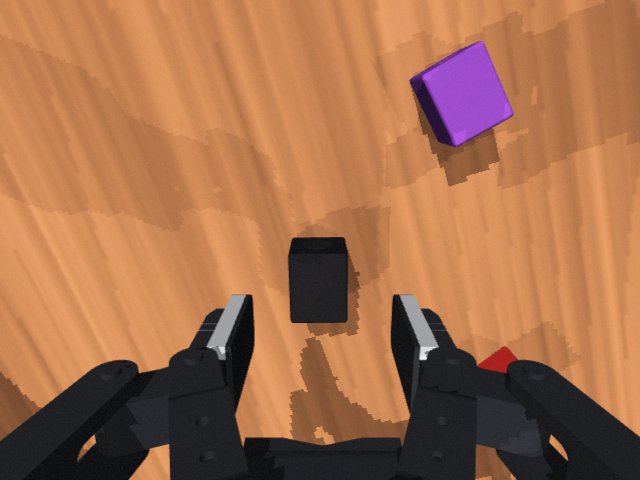

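```bash
python3 held.py w27 .028 290,252 347,252 347,322 291,322
```

```text
centre [ 0.4596 -0.3398] ahead(tool x) -0.0091 side(jaw dir) -0.0017 sizes [np.float64(0.0361), np.float64(0.0264), np.float64(0.0361), np.float64(0.0273)]
```

Size 36 mm matches. Centre (0.4596, -0.3398).

>>> drive_tool([
  {"jaw":0.05,"x":-0.0043,"y":-0.0087,"z":-0.015,"ax":0,"ay":0,"az":0},
  {"jaw":0.05,"x":0,"y":0,"z":-0.02,"ax":0,"ay":0,"az":0},
  {"jaw":0.05,"x":0,"y":0,"z":-0.02,"ax":0,"ay":0,"az":0},
  {"jaw":0.05,"x":0,"y":0,"z":0,"ax":0,"ay":0,"az":0},
  {"jaw":0.05,"x":0,"y":0,"z":0,"ax":0,"ay":0,"az":0},
  {"jaw":0.05,"x":0,"y":0,"z":0,"ax":0,"ay":0,"az":0},
])

```text
clock: 29.43
tcp_pos: [0.4588, -0.3407, 0.0161]
tcp_rot: [3.14, 0.001, 1.276]
wrist_force: [-0.9, -0.4, 0.6]
gripper_width: 0.0499
```

>>> drive_tool([
  {"jaw":0.05,"x":0,"y":0,"z":-0.006,"ax":0,"ay":0,"az":0},
  {"jaw":0.05,"x":0,"y":0,"z":-0.005,"ax":0,"ay":0,"az":0},
  {"jaw":0.05,"x":0,"y":0,"z":0,"ax":0,"ay":0,"az":0},
  {"jaw":0.05,"x":0,"y":0,"z":0,"ax":0,"ay":0,"az":0},
  {"jaw":0.0,"x":0,"y":0,"z":0,"ax":0,"ay":0,"az":0},
  {"jaw":0.0,"x":0,"y":0,"z":0,"ax":0,"ay":0,"az":0},
  {"jaw":0.0,"x":0,"y":0,"z":0,"ax":0,"ay":0,"az":0},
  {"jaw":0.0,"x":0,"y":0,"z":0,"ax":0,"ay":0,"az":0},
  {"jaw":0.0,"x":0,"y":0,"z":0,"ax":0,"ay":0,"az":0},
])

```text
clock: 30.18
tcp_pos: [0.4583, -0.3408, 0.0042]
tcp_rot: [3.141, 0.0, 1.275]
wrist_force: [-0.6, 0.0, 3.6]
gripper_width: 0.0268
```

>>> drive_tool([
  {"jaw":0.0,"x":0,"y":0,"z":0.02,"ax":0,"ay":0,"az":0},
  {"jaw":0.0,"x":0,"y":0,"z":0.04,"ax":0,"ay":0,"az":0},
  {"jaw":0.0,"x":0,"y":0,"z":0.04,"ax":0,"ay":0,"az":0},
  {"jaw":0.0,"x":0,"y":0,"z":0.04,"ax":0,"ay":0,"az":0},
  {"jaw":0.0,"x":0,"y":0,"z":0,"ax":0,"ay":0,"az":0},
  {"jaw":0.0,"x":0,"y":0,"z":0,"ax":0,"ay":0,"az":0},
  {"jaw":0.0,"x":0,"y":0,"z":0,"ax":0,"ay":0,"az":0},
  {"jaw":0.0,"x":0,"y":0,"z":0,"ax":0,"ay":0,"az":0},
])

```text
clock: 30.85
tcp_pos: [0.4568, -0.3394, 0.1418]
tcp_rot: [-3.138, -0.002, 1.275]
wrist_force: [-0.2, 0.1, -0.5]
gripper_width: 0.027
```

```bash
python3 look.py 28; python3 - <<'E'
from h import *
f=dict(np.load('w26.npz'))
for u,v in [(274,31),(324,31),(274,103),(324,103),(276,110),(324,110),(276,168),(324,168)]: print((w2c(cast(f,u,v,.064))*1e3).round(1))
E
```

```text
30.85 [ 0.4568 -0.3394  0.1418] [-3.138e+00 -2.000e-03  1.275e+00] [-0.2  0.1 -0.5] 0.027032275240130348 cal [ -68.9 -371.9]
[-11.9  -7.9]
[14.7 -7.9]
[-13.1 -44.5]
[ 14.7 -44.5]
[-12.1 -48.3]
[ 14.7 -48.3]
[-13.1 -80.7]
[ 14.8 -80.7]
```

View pics/w28.png

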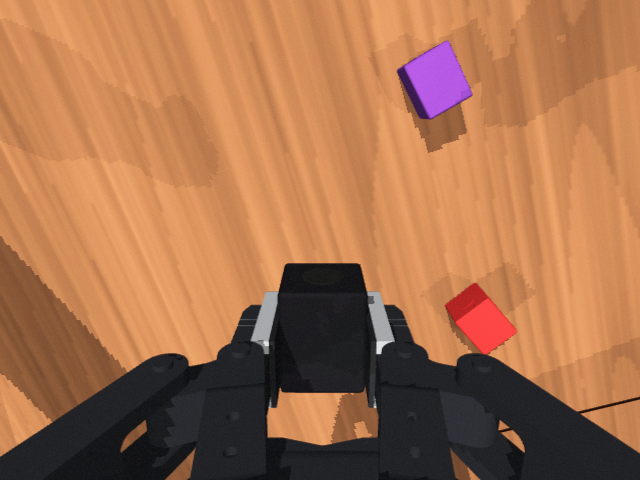

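>>> drive_tool([
  {"jaw":0.0,"x":0.008,"y":0.025,"z":0,"ax":0,"ay":0,"az":0},
  {"jaw":0.0,"x":0.012,"y":0.036,"z":0,"ax":0,"ay":0,"az":3},
  {"jaw":0.0,"x":0.012,"y":0.036,"z":0,"ax":0,"ay":0,"az":3},
  {"jaw":0.0,"x":0.012,"y":0.036,"z":0,"ax":0,"ay":0,"az":3},
  {"jaw":0.0,"x":0.012,"y":0.036,"z":0,"ax":0,"ay":0,"az":0},
  {"jaw":0.0,"x":0.012,"y":0.036,"z":0,"ax":0,"ay":0,"az":0},
  {"jaw":0.0,"x":0.012,"y":0.036,"z":0,"ax":0,"ay":0,"az":0},
  {"jaw":0.0,"x":0.012,"y":0.036,"z":0,"ax":0,"ay":0,"az":0},
  {"jaw":0.0,"x":0.012,"y":0.036,"z":0,"ax":0,"ay":0,"az":0},
  {"jaw":0.0,"x":0.012,"y":0.036,"z":0,"ax":0,"ay":0,"az":0},
  {"jaw":0.0,"x":0.006,"y":0.022,"z":0,"ax":0,"ay":0,"az":0},
  {"jaw":0.0,"x":0,"y":0,"z":0,"ax":0,"ay":0,"az":0},
])

```text
clock: 32.0
tcp_pos: [0.5803, 0.0351, 0.1426]
tcp_rot: [-3.14, -0.002, 1.438]
wrist_force: [0.1, -0.4, 0.0]
gripper_width: 0.0271
```

>>> drive_tool([
  {"jaw":0.0,"x":0,"y":0,"z":-0.025,"ax":0,"ay":0,"az":0},
  {"jaw":0.0,"x":0,"y":0,"z":-0.025,"ax":0,"ay":0,"az":0},
  {"jaw":0.0,"x":0,"y":0,"z":0,"ax":0,"ay":0,"az":0},
  {"jaw":0.0,"x":0,"y":0,"z":0,"ax":0,"ay":0,"az":0},
  {"jaw":0.0,"x":0,"y":0,"z":0,"ax":0,"ay":0,"az":0},
  {"jaw":0.0,"x":0,"y":0,"z":0,"ax":0,"ay":0,"az":0},
])

```text
clock: 32.5
tcp_pos: [0.581, 0.03, 0.0953]
tcp_rot: [3.139, -0.0, 1.432]
wrist_force: [-0.2, 0.2, -0.3]
gripper_width: 0.027
```

```bash
python3 look.py 29
```

```text
32.5 [0.581  0.03   0.0953] [ 3.139 -0.     1.432] [-0.2  0.2 -0.3] 0.026977768248092726 cal [ 2.7 11.1]
```

View pics/w29.png

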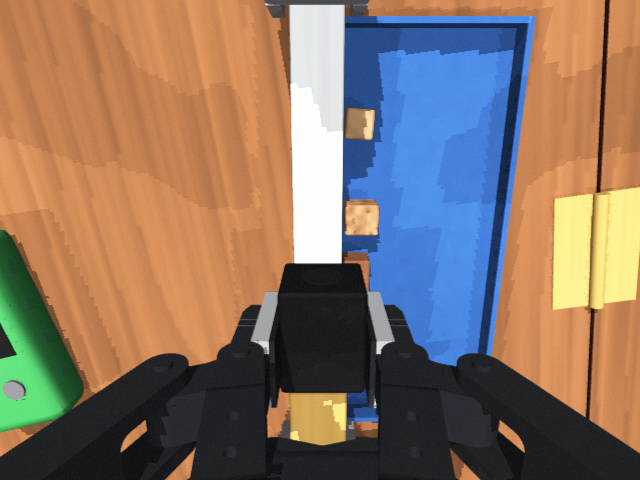

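>>> drive_tool([
  {"jaw":0.0,"x":-0.0017,"y":0.0027,"z":0,"ax":0,"ay":0,"az":0},
  {"jaw":0.0,"x":0,"y":0,"z":-0.018,"ax":0,"ay":0,"az":0},
  {"jaw":0.0,"x":0,"y":0,"z":-0.018,"ax":0,"ay":0,"az":0},
  {"jaw":0.0,"x":0,"y":0,"z":-0.006,"ax":0,"ay":0,"az":0},
  {"jaw":0.0,"x":0,"y":0,"z":0,"ax":0,"ay":0,"az":0},
  {"jaw":0.0,"x":0,"y":0,"z":0,"ax":0,"ay":0,"az":0},
  {"jaw":0.0,"x":0,"y":0,"z":0,"ax":0,"ay":0,"az":0},
])

```text
clock: 33.23
tcp_pos: [0.5791, 0.0332, 0.0528]
tcp_rot: [3.14, -0.0, 1.432]
wrist_force: [-0.6, -0.4, -0.5]
gripper_width: 0.0268
```

```bash
python3 look.py 30
```

```text
33.2333 [0.5791 0.0332 0.0528] [ 3.14  -0.     1.432] [-0.6 -0.4 -0.5] 0.02677752407896108 cal [ 0.3 14.1]
```

View pics/w30.png

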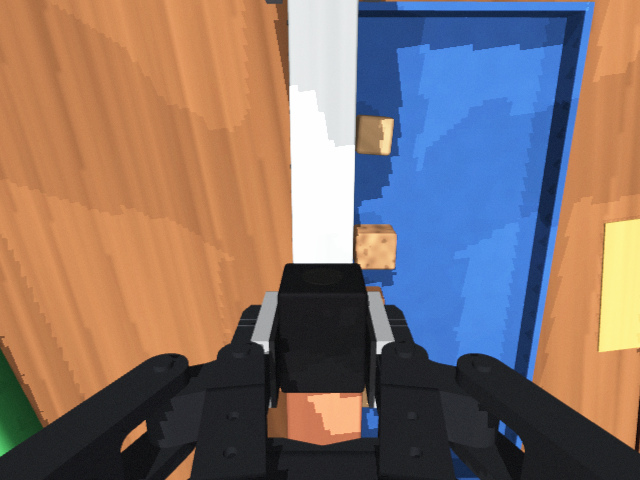

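View pics/m30.png

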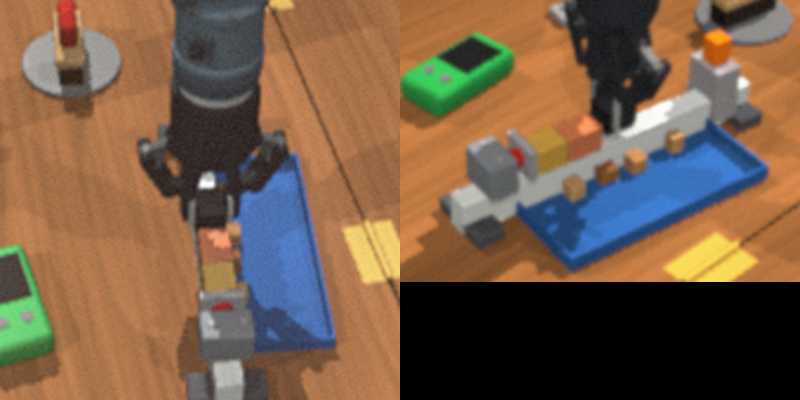

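>>> drive_tool([
  {"jaw":0.0,"x":0.0005,"y":0,"z":-0.006,"ax":0,"ay":0,"az":0},
  {"jaw":0.0,"x":0,"y":0,"z":-0.004,"ax":0,"ay":0,"az":0},
  {"jaw":0.0,"x":0,"y":0,"z":0,"ax":0,"ay":0,"az":0},
  {"jaw":0.0,"x":0,"y":0,"z":0,"ax":0,"ay":0,"az":0},
  {"jaw":0.0,"x":0,"y":0,"z":0,"ax":0,"ay":0,"az":0},
])

```text
clock: 33.8
tcp_pos: [0.5786, 0.0332, 0.0416]
tcp_rot: [-3.141, 0.0, 1.432]
wrist_force: [0.6, 0.6, -1.0]
gripper_width: 0.027
```

>>> drive_tool([
  {"jaw":0.0,"x":0.0005,"y":0,"z":-0.0015,"ax":0,"ay":0,"az":0},
  {"jaw":0.0,"x":0,"y":0,"z":0,"ax":0,"ay":0,"az":0},
  {"jaw":0.0,"x":0,"y":0,"z":0,"ax":0,"ay":0,"az":0},
])

```text
clock: 34.05
tcp_pos: [0.5794, 0.0332, 0.0404]
tcp_rot: [3.141, 0.0, 1.432]
wrist_force: [0.1, -0.6, -0.6]
gripper_width: 0.0269
```

>>> drive_tool([
  {"jaw":0.03,"x":0,"y":0,"z":0,"ax":0,"ay":0,"az":0},
  {"jaw":0.045,"x":0,"y":0,"z":0,"ax":0,"ay":0,"az":0},
  {"jaw":0.045,"x":0,"y":0,"z":0,"ax":0,"ay":0,"az":0},
  {"jaw":0.045,"x":0,"y":0,"z":0,"ax":0,"ay":0,"az":0},
  {"jaw":0.045,"x":0,"y":0,"z":0.03,"ax":0,"ay":0,"az":0},
  {"jaw":0.045,"x":0,"y":-0.005,"z":0.04,"ax":0,"ay":0,"az":0},
  {"jaw":0.045,"x":0,"y":-0.03,"z":0.04,"ax":0,"ay":0,"az":0},
  {"jaw":0.045,"x":0,"y":-0.03,"z":0.02,"ax":0,"ay":0,"az":0},
  {"jaw":0.045,"x":0,"y":0,"z":0,"ax":0,"ay":0,"az":0},
  {"jaw":0.045,"x":0,"y":0,"z":0,"ax":0,"ay":0,"az":0},
  {"jaw":0.045,"x":0,"y":0,"z":0,"ax":0,"ay":0,"az":0},
])

```text
clock: 34.97
tcp_pos: [0.5788, -0.0265, 0.163]
tcp_rot: [-3.141, -0.001, 1.432]
wrist_force: [-0.9, 0.1, -1.5]
gripper_width: 0.0448
```

```bash
python3 look.py 31
```

```text
34.9667 [ 0.5788 -0.0265  0.163 ] [-3.141e+00 -1.000e-03  1.432e+00] [-0.9  0.1 -1.5] 0.04477617649615856 cal [  8.4 -45.1]
```

View pics/w31.png

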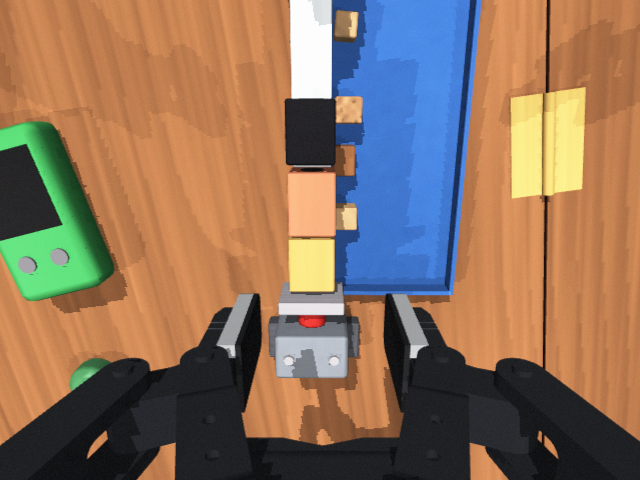

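>>> drive_tool([
  {"jaw":0.05,"x":0.001,"y":0.025,"z":0,"ax":0,"ay":0,"az":0},
  {"jaw":0.05,"x":0.003,"y":0.035,"z":0,"ax":0,"ay":0,"az":0},
  {"jaw":0.05,"x":0.003,"y":0.035,"z":0,"ax":0,"ay":0,"az":0},
  {"jaw":0.05,"x":0.003,"y":0.03,"z":0,"ax":0,"ay":0,"az":0},
  {"jaw":0.05,"x":0,"y":0,"z":0,"ax":0,"ay":0,"az":0},
  {"jaw":0.05,"x":0,"y":0,"z":0,"ax":0,"ay":0,"az":0},
  {"jaw":0.05,"x":0,"y":0,"z":0,"ax":0,"ay":0,"az":0},
  {"jaw":0.05,"x":0,"y":0,"z":0,"ax":0,"ay":0,"az":0},
])

```text
clock: 35.78
tcp_pos: [0.5888, 0.0975, 0.163]
tcp_rot: [-3.141, 0.001, 1.432]
wrist_force: [0.1, 0.3, 0.3]
gripper_width: 0.0499
```

```bash
python3 look.py 32; python3 - <<'E'
from h import *
f=dict(np.load('w32.npz')); hsv=cv2.cvtColor(f['pixels'],cv2.COLOR_RGB2HSV)
m=cv2.inRange(hsv,(13,140,225),(24,255,255)); cs,_=cv2.findContours(m,0,2)
c=max(cs,key=cv2.contourArea); r=cv2.minAreaRect(c); print(r)
W=np.array([cast(f,*p,.102)[:2] for p in cv2.boxPoints(r)]); print(W.mean(0),w2c(W.mean(0)),[np.linalg.norm(W[i]-W[i-1]) for i in range(4)])
E
```

```text
35.7833 [0.5888 0.0975 0.163 ] [-3.141e+00  1.000e-03  1.432e+00] [0.1 0.3 0.3] 0.049938824769972655 cal [ 1.  79.1]
((320.5, 131.0), (40.0, 39.0), 90.0)
[0.59643431 0.15895826] [6.55930994e-06 1.41031685e-01] [np.float64(0.018162435436561625), np.float64(0.017954403950140856), np.float64(0.01816191626792758), np.float64(0.018435773532850547)]
```

View pics/w32.png

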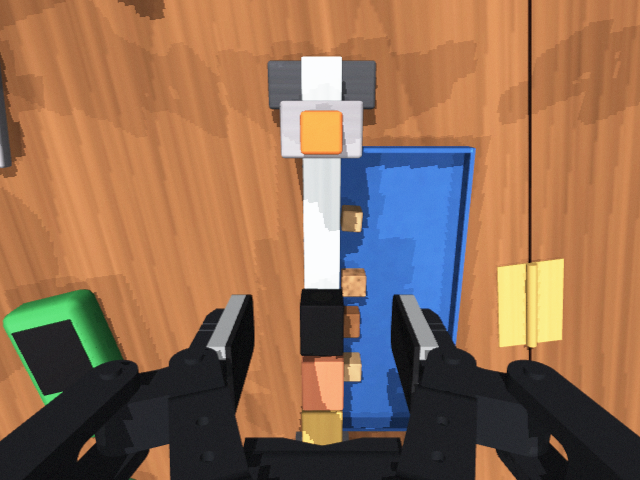

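>>> drive_tool([
  {"jaw":0.05,"x":0.003,"y":0.0205,"z":0,"ax":0,"ay":0,"az":0},
  {"jaw":0.05,"x":0.003,"y":0.0205,"z":0,"ax":0,"ay":0,"az":0},
  {"jaw":0.05,"x":0.0016,"y":0.0205,"z":0,"ax":0,"ay":0,"az":0},
  {"jaw":0.05,"x":0,"y":0,"z":-0.02,"ax":0,"ay":0,"az":0},
  {"jaw":0.05,"x":0,"y":0,"z":-0.02,"ax":0,"ay":0,"az":0},
  {"jaw":0.05,"x":0,"y":0,"z":0,"ax":0,"ay":0,"az":0},
  {"jaw":0.05,"x":0,"y":0,"z":0,"ax":0,"ay":0,"az":0},
  {"jaw":0.05,"x":0,"y":0,"z":0,"ax":0,"ay":0,"az":0},
])

```text
clock: 36.6
tcp_pos: [0.5973, 0.1591, 0.1245]
tcp_rot: [3.141, -0.0, 1.431]
wrist_force: [0.7, 0.1, 0.3]
gripper_width: 0.05
```

>>> drive_tool([
  {"jaw":0.05,"x":-0.0005,"y":0,"z":-0.015,"ax":0,"ay":0,"az":0},
  {"jaw":0.05,"x":0,"y":0,"z":-0.015,"ax":0,"ay":0,"az":0},
  {"jaw":0.05,"x":0,"y":0,"z":-0.01,"ax":0,"ay":0,"az":0},
  {"jaw":0.05,"x":0,"y":0,"z":0,"ax":0,"ay":0,"az":0},
  {"jaw":0.05,"x":0,"y":0,"z":0,"ax":0,"ay":0,"az":0},
  {"jaw":0.05,"x":0,"y":0,"z":0,"ax":0,"ay":0,"az":0},
])

```text
clock: 37.1
tcp_pos: [0.5972, 0.1597, 0.0848]
tcp_rot: [3.14, -0.0, 1.432]
wrist_force: [0.1, -0.1, 0.4]
gripper_width: 0.0501
```

>>> drive_tool([
  {"jaw":0.05,"x":0,"y":0,"z":-0.003,"ax":0,"ay":0,"az":0},
  {"jaw":0.05,"x":0,"y":0,"z":0,"ax":0,"ay":0,"az":0},
  {"jaw":0.0,"x":0,"y":0,"z":0,"ax":0,"ay":0,"az":0},
  {"jaw":0.0,"x":0,"y":0,"z":0,"ax":0,"ay":0,"az":0},
  {"jaw":0.0,"x":0,"y":0,"z":0,"ax":0,"ay":0,"az":0},
  {"jaw":0.0,"x":0,"y":0,"z":0,"ax":0,"ay":0,"az":0},
  {"jaw":0.0,"x":0,"y":0,"z":0,"ax":0,"ay":0,"az":0},
  {"jaw":0.0,"x":0,"y":0,"z":0,"ax":0,"ay":0,"az":0},
])

```text
clock: 37.77
tcp_pos: [0.5971, 0.1597, 0.0812]
tcp_rot: [3.14, -0.0, 1.432]
wrist_force: [1.4, -0.4, 2.9]
gripper_width: 0.0189
```

```bash
python3 look.py 33
```

```text
37.7667 [0.5971 0.1597 0.0812] [ 3.14  -0.     1.432] [ 1.4 -0.4  2.9] 0.018852643398492273 cal [  0.6 141.9]
```

View pics/w33.png

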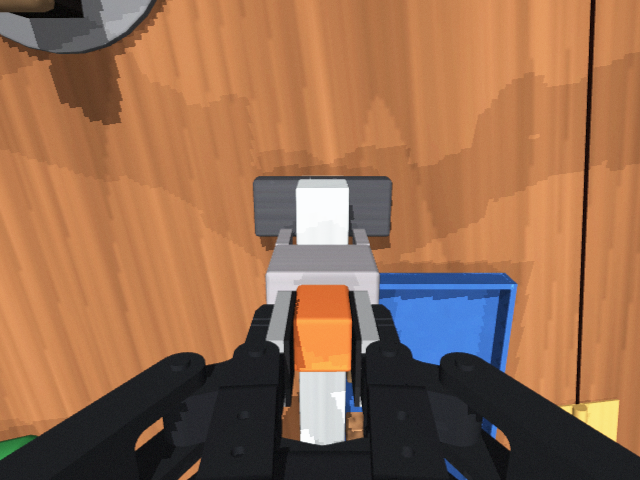

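View pics/m33.png

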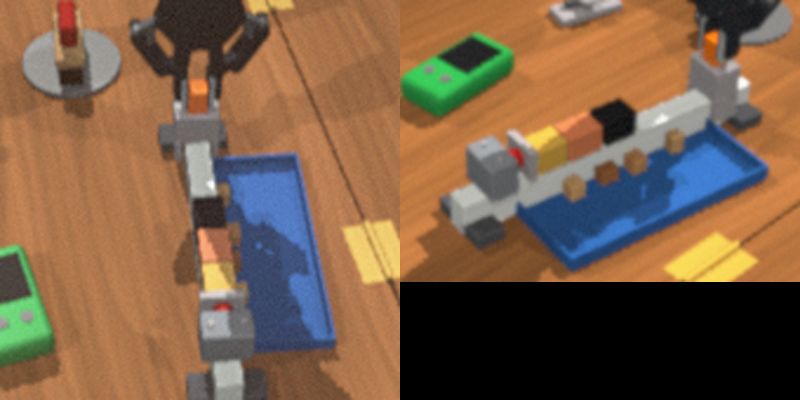

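>>> drive_tool([
  {"jaw":0.0,"x":-0.0006,"y":-0.004,"z":0,"ax":0,"ay":0,"az":0},
  {"jaw":0.0,"x":-0.0011,"y":-0.0079,"z":0,"ax":0,"ay":0,"az":0},
  {"jaw":0.0,"x":-0.0011,"y":-0.0079,"z":0,"ax":0,"ay":0,"az":0},
  {"jaw":0.0,"x":-0.0011,"y":-0.0079,"z":0,"ax":0,"ay":0,"az":0},
  {"jaw":0.0,"x":-0.0011,"y":-0.0079,"z":0,"ax":0,"ay":0,"az":0},
  {"jaw":0.0,"x":0,"y":0,"z":0,"ax":0,"ay":0,"az":0},
  {"jaw":0.0,"x":0,"y":0,"z":0,"ax":0,"ay":0,"az":0},
])

```text
clock: 38.5
tcp_pos: [0.5924, 0.126, 0.0812]
tcp_rot: [3.14, -0.005, 1.433]
wrist_force: [4.0, 5.9, 2.1]
gripper_width: 0.0184
```

```bash
python3 look.py 34
```

```text
38.5 [0.5924 0.126  0.0812] [ 3.14  -0.005  1.433] [4.  5.9 2.1] 0.01836891896368043 cal [  0.6 107.8]
```

View pics/m34.png

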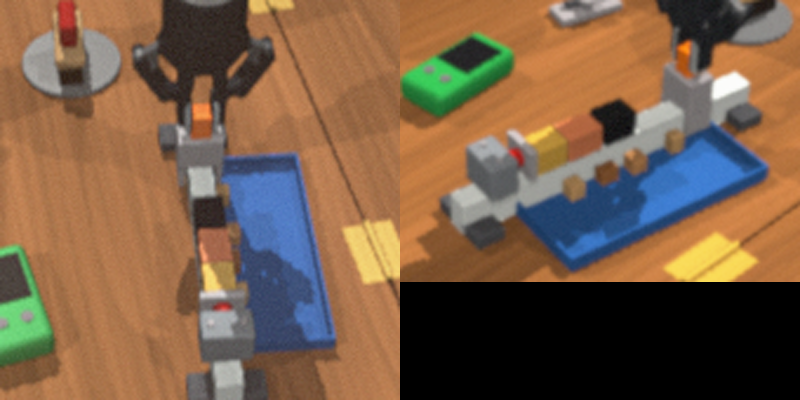

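>>> drive_tool([
  {"jaw":0.0,"x":-0.001,"y":-0.007,"z":0,"ax":0,"ay":0,"az":0},
  {"jaw":0.0,"x":-0.001,"y":-0.007,"z":0,"ax":0,"ay":0,"az":0},
  {"jaw":0.0,"x":-0.001,"y":-0.007,"z":0,"ax":0,"ay":0,"az":0},
  {"jaw":0.0,"x":-0.001,"y":-0.007,"z":0,"ax":0,"ay":0,"az":0},
  {"jaw":0.0,"x":-0.001,"y":-0.007,"z":0,"ax":0,"ay":0,"az":0},
  {"jaw":0.0,"x":-0.001,"y":-0.007,"z":0,"ax":0,"ay":0,"az":0},
  {"jaw":0.0,"x":-0.001,"y":-0.005,"z":0,"ax":0,"ay":0,"az":0},
  {"jaw":0.0,"x":0,"y":0,"z":0,"ax":0,"ay":0,"az":0},
  {"jaw":0.0,"x":0,"y":0,"z":0,"ax":0,"ay":0,"az":0},
])

```text
clock: 39.4
tcp_pos: [0.5858, 0.0793, 0.0812]
tcp_rot: [3.139, -0.005, 1.433]
wrist_force: [4.4, 6.4, 1.4]
gripper_width: 0.0187
```

```bash
python3 look.py 35
```

```text
39.4 [0.5858 0.0793 0.0812] [ 3.139 -0.005  1.433] [4.4 6.4 1.4] 0.01867917285649974 cal [ 0.6 60.6]
```

View pics/m35.png

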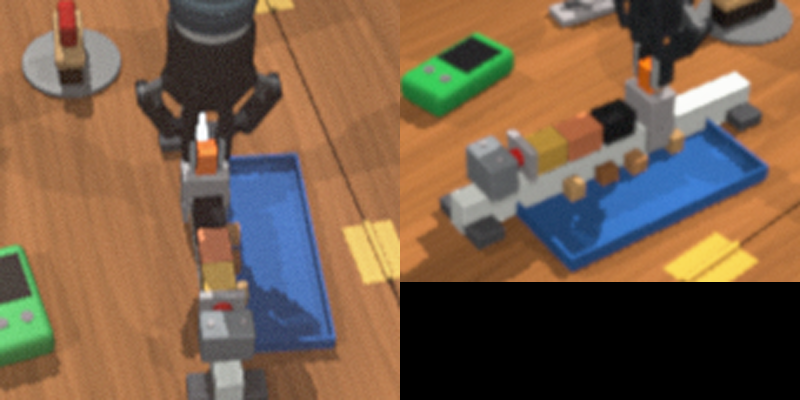

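View pics/w35.png

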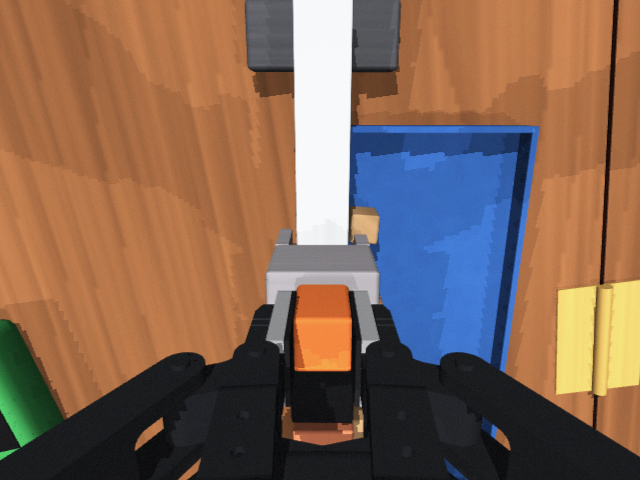

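>>> drive_tool([
  {"jaw":0.0,"x":-0.0005,"y":-0.004,"z":0,"ax":0,"ay":0,"az":0},
  {"jaw":0.0,"x":-0.0005,"y":-0.004,"z":0,"ax":0,"ay":0,"az":0},
  {"jaw":0.0,"x":-0.0005,"y":-0.004,"z":0,"ax":0,"ay":0,"az":0},
  {"jaw":0.0,"x":-0.0005,"y":-0.004,"z":0,"ax":0,"ay":0,"az":0},
  {"jaw":0.0,"x":-0.0001,"y":-0.001,"z":0,"ax":0,"ay":0,"az":0},
  {"jaw":0.0,"x":0,"y":0,"z":0,"ax":0,"ay":0,"az":0},
  {"jaw":0.0,"x":0,"y":0,"z":0,"ax":0,"ay":0,"az":0},
])

```text
clock: 40.13
tcp_pos: [0.5836, 0.0635, 0.0812]
tcp_rot: [3.14, -0.008, 1.434]
wrist_force: [4.1, 9.8, 1.6]
gripper_width: 0.0185
```

```bash
cat > an.py <<'E'
from h import *
import sys
o=status.get_obs(); print(o['clock'],o['wrist_force'].round(1),'cal',(w2c(o['tcp_pos'])*1e3).round(1), 'Fy cal',(o['wrist_force'][0]*-np.sin(YAW)+o['wrist_force'][1]*np.cos(YAW)).round(1))
t=sys.argv[1]
a=grab('scene','sc%s.png'%t)['pixels'][240:310,270:400,::-1];cv2.imwrite('pics/an%s.png'%t,cv2.resize(a,None,fx=6,fy=6,interpolation=2))
b=grab('side','sd%s.png'%t)['pixels'][200:300,330:400,::-1];cv2.imwrite('pics/as%s.png'%t,cv2.resize(b,None,fx=6,fy=6,interpolation=2))
E
python3 an.py 36
```

```text
40.1333 [4.1 9.8 1.6] cal [ 0.6 44.7] Fy cal 10.3
```

View pics/an36.png

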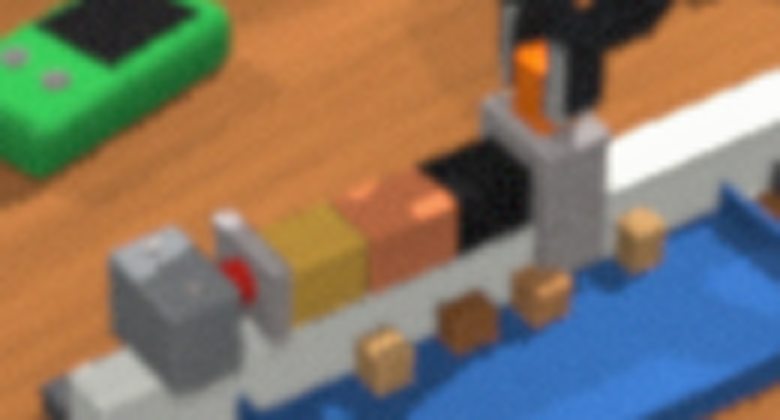

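View pics/as36.png

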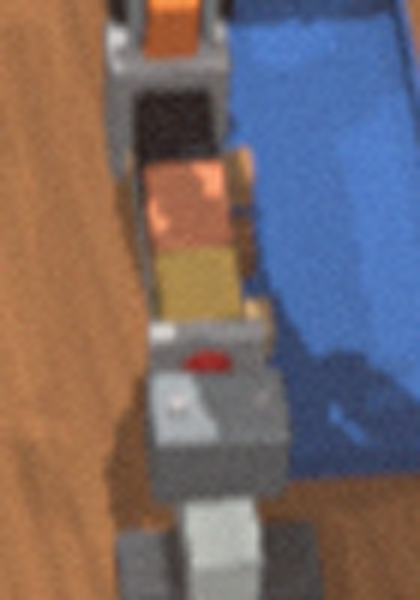

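>>> drive_tool([
  {"jaw":0.0,"x":-0.0002,"y":-0.002,"z":0,"ax":0,"ay":0,"az":0},
  {"jaw":0.0,"x":0,"y":0,"z":0,"ax":0,"ay":0,"az":0},
  {"jaw":0.0,"x":0,"y":0,"z":0,"ax":0,"ay":0,"az":0},
])

```text
clock: 40.48
tcp_pos: [0.5834, 0.062, 0.0812]
tcp_rot: [3.14, -0.008, 1.435]
wrist_force: [4.3, 11.2, 2.1]
gripper_width: 0.0185
```

>>> drive_tool([
  {"jaw":0.0,"x":-0.0002,"y":-0.002,"z":0,"ax":0,"ay":0,"az":0},
  {"jaw":0.0,"x":0,"y":0,"z":0,"ax":0,"ay":0,"az":0},
  {"jaw":0.0,"x":0,"y":0,"z":0,"ax":0,"ay":0,"az":0},
])

```text
clock: 40.73
tcp_pos: [0.5832, 0.0603, 0.0812]
tcp_rot: [3.14, -0.009, 1.435]
wrist_force: [3.4, 12.5, 2.1]
gripper_width: 0.0191
```

```bash
python3 an.py 37
```

```text
40.7333 [ 3.4 12.5  2.1] cal [ 0.6 41.4] Fy cal 12.8
```

View pics/an37.png

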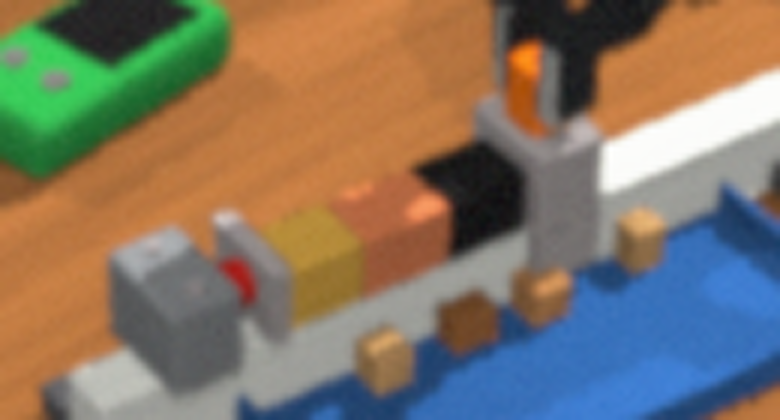

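>>> drive_tool([
  {"jaw":0.0,"x":-0.0003,"y":-0.002,"z":0,"ax":0,"ay":0,"az":0},
  {"jaw":0.0,"x":0,"y":0,"z":0,"ax":0,"ay":0,"az":0},
  {"jaw":0.0,"x":0,"y":0,"z":0,"ax":0,"ay":0,"az":0},
])

```text
clock: 41.08
tcp_pos: [0.5829, 0.0584, 0.0812]
tcp_rot: [3.14, -0.009, 1.435]
wrist_force: [3.6, 11.5, 2.2]
gripper_width: 0.0187
```

>>> drive_tool([
  {"jaw":0.0,"x":-0.0002,"y":-0.0015,"z":0,"ax":0,"ay":0,"az":0},
  {"jaw":0.0,"x":0,"y":0,"z":0,"ax":0,"ay":0,"az":0},
  {"jaw":0.0,"x":0,"y":0,"z":0,"ax":0,"ay":0,"az":0},
])

```text
clock: 41.33
tcp_pos: [0.5828, 0.0574, 0.0812]
tcp_rot: [3.14, -0.01, 1.435]
wrist_force: [3.5, 12.2, 1.7]
gripper_width: 0.0185
```

```bash
python3 an.py 38
```

```text
41.3333 [ 3.5 12.2  1.7] cal [ 0.6 38.5] Fy cal 12.6
```

View pics/an38.png

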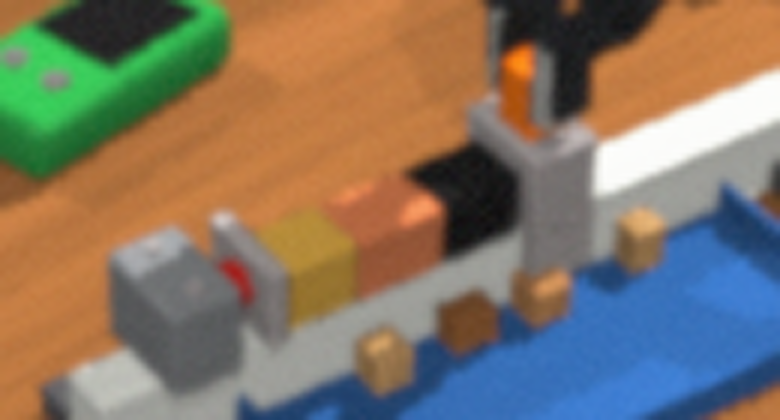

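>>> drive_tool([
  {"jaw":0.0,"x":-0.0003,"y":-0.0015,"z":0,"ax":0,"ay":0,"az":0},
  {"jaw":0.0,"x":0,"y":0,"z":0,"ax":0,"ay":0,"az":0},
  {"jaw":0.0,"x":0,"y":0,"z":0,"ax":0,"ay":0,"az":0},
])

```text
clock: 41.68
tcp_pos: [0.5826, 0.0563, 0.0812]
tcp_rot: [3.14, -0.011, 1.435]
wrist_force: [4.4, 14.0, 1.7]
gripper_width: 0.0188
```

>>> drive_tool([
  {"jaw":0.0,"x":-0.0002,"y":-0.0015,"z":0,"ax":0,"ay":0,"az":0},
  {"jaw":0.0,"x":0,"y":0,"z":0,"ax":0,"ay":0,"az":0},
  {"jaw":0.0,"x":0,"y":0,"z":0,"ax":0,"ay":0,"az":0},
])

```text
clock: 41.93
tcp_pos: [0.5824, 0.0553, 0.0812]
tcp_rot: [3.14, -0.012, 1.436]
wrist_force: [4.1, 16.0, 2.3]
gripper_width: 0.0188
```

```bash
python3 an.py 39
```

```text
41.9333 [ 4.1 16.   2.3] cal [ 0.6 36.4] Fy cal 16.4
```

View pics/an39.png

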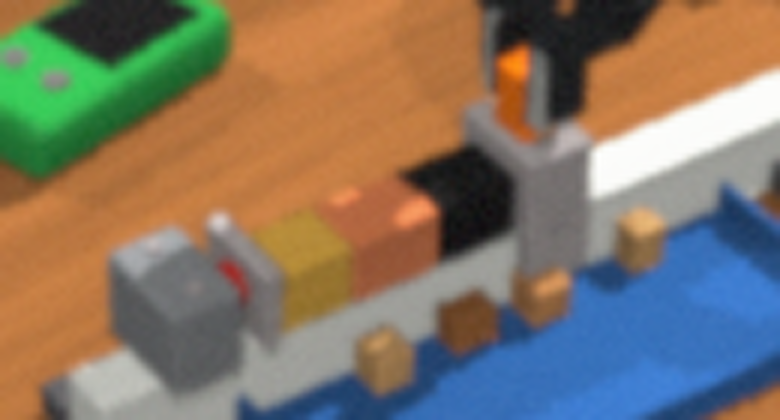

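>>> drive_tool([
  {"jaw":0.0,"x":-0.0002,"y":-0.0015,"z":0,"ax":0,"ay":0,"az":0},
  {"jaw":0.0,"x":0,"y":0,"z":0,"ax":0,"ay":0,"az":0},
  {"jaw":0.0,"x":0,"y":0,"z":0,"ax":0,"ay":0,"az":0},
])

```text
clock: 42.28
tcp_pos: [0.5823, 0.0542, 0.0812]
tcp_rot: [3.14, -0.013, 1.436]
wrist_force: [5.4, 16.3, 2.2]
gripper_width: 0.0187
```

>>> drive_tool([
  {"jaw":0.0,"x":-0.0001,"y":-0.001,"z":0,"ax":0,"ay":0,"az":0},
  {"jaw":0.0,"x":0,"y":0,"z":0,"ax":0,"ay":0,"az":0},
  {"jaw":0.0,"x":0,"y":0,"z":0,"ax":0,"ay":0,"az":0},
])

```text
clock: 42.53
tcp_pos: [0.5823, 0.0537, 0.0812]
tcp_rot: [3.14, -0.014, 1.436]
wrist_force: [5.5, 17.8, 1.3]
gripper_width: 0.0186
```

```bash
python3 an.py 40
```

```text
42.5333 [ 5.5 17.8  1.3] cal [ 0.6 34.8] Fy cal 18.4
```

View pics/an40.png

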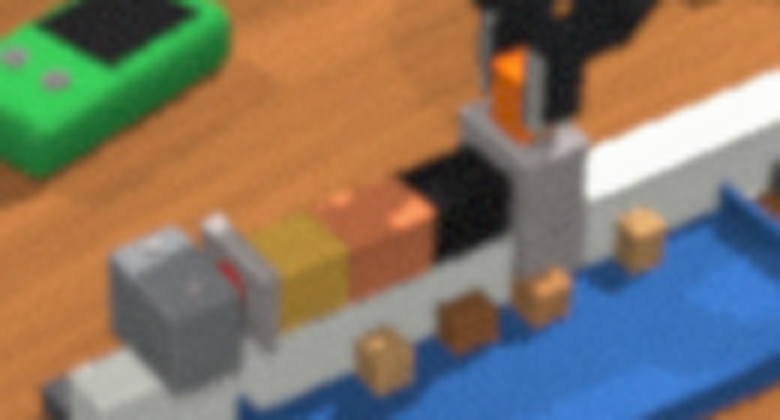

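>>> drive_tool([
  {"jaw":0.025,"x":0,"y":0,"z":0,"ax":0,"ay":0,"az":0},
  {"jaw":0.045,"x":0,"y":0,"z":0,"ax":0,"ay":0,"az":0},
  {"jaw":0.045,"x":0,"y":0,"z":0,"ax":0,"ay":0,"az":0},
  {"jaw":0.045,"x":0,"y":0,"z":0,"ax":0,"ay":0,"az":0},
  {"jaw":0.045,"x":0,"y":0,"z":0.03,"ax":0,"ay":0,"az":0},
  {"jaw":0.045,"x":0,"y":0,"z":0.04,"ax":0,"ay":0,"az":0},
  {"jaw":0.045,"x":0,"y":-0.03,"z":0.012,"ax":0,"ay":0,"az":0},
  {"jaw":0.045,"x":0,"y":-0.03,"z":0,"ax":0,"ay":0,"az":0},
  {"jaw":0.045,"x":-0.003,"y":-0.022,"z":0,"ax":0,"ay":0,"az":0},
  {"jaw":0.045,"x":0,"y":0,"z":0,"ax":0,"ay":0,"az":0},
  {"jaw":0.045,"x":0,"y":0,"z":0,"ax":0,"ay":0,"az":0},
  {"jaw":0.045,"x":0,"y":0,"z":0,"ax":0,"ay":0,"az":0},
])

```text
clock: 43.63
tcp_pos: [0.5772, -0.0348, 0.1623]
tcp_rot: [-3.141, -0.0, 1.432]
wrist_force: [-0.6, -0.1, -0.0]
gripper_width: 0.0452
```

```bash
python3 look.py 41; python3 an.py 41
```

```text
43.6333 [ 0.5772 -0.0348  0.1623] [-3.141 -0.     1.432] [-0.6 -0.1 -0. ] 0.04520395698668232 cal [  7.9 -53.5]
43.7833 [-0.1  0.6 -0.5] cal [  8.  -52.7] Fy cal 0.5
```

View pics/w41.png

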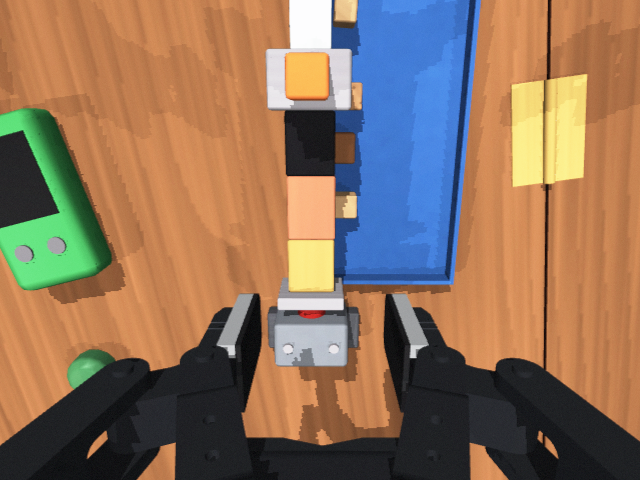

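```bash
python3 - <<'E'
from h import *
for n in ('w31','w41'):
    f=dict(np.load(n+'.npz')); im=f['pixels']
    cv2.imwrite('pics/e_%s.png'%n,cv2.resize(im[225:390,260:365,::-1],None,fx=5,fy=5 if 0 else 5,interpolation=2)[:, :])
    g=im.astype(int)
    for u in (292,332):
        print(n,u,[tuple(g[v,u]) for v in range(272,330,1)] if 0 else '')
    R=[]
    gr=cv2.cvtColor(im,cv2.COLOR_RGB2GRAY)[:,286:298].mean(1); 
    print(n,[(v,int(gr[v])) for v in range(270,345)])
E
```

```text
w31 292 
w31 332 
w31 [(270, 206), (271, 205), (272, 205), (273, 205), (274, 204), (275, 204), (276, 205), (277, 203), (278, 203), (279, 203), (280, 203), (281, 202), (282, 199), (283, 199), (284, 197), (285, 198), (286, 198), (287, 198), (288, 198), (289, 199), (290, 202), (291, 153), (292, 105), (293, 102), (294, 140), (295, 142), (296, 146), (297, 143), (298, 148), (299, 149), (300, 146), (301, 146), (302, 138), (303, 211), (304, 230), (305, 231), (306, 231), (307, 230), (308, 230), (309, 230), (310, 229), (311, 230), (312, 230), (313, 229), (314, 195), (315, 82), (316, 60), (317, 60), (318, 58), (319, 56), (320, 57), (321, 58), (322, 73), (323, 112), (324, 115), (325, 114), (326, 113), (327, 113), (328, 113), (329, 116), (330, 117), (331, 118), (332, 118), (333, 117), (334, 116), (335, 120), (336, 147), (337, 174), (338, 199), (339, 198), (340, 197), (341, 196), (342, 195), (343, 195), (344, 195)]
w41 292 
w41 332 
w41 [(270, 207), (271, 206), (272, 208), (273, 209), (274, 208), (275, 208), (276, 208), (277, 207), (278, 206), (279, 205), (280, 205), (281, 205), (282, 207), (283, 207), (284, 207), (285, 207), (286, 207), (287, 202), (288, 201), (289, 198), (290, 186), (291, 148), (292, 135), (293, 146), (294, 151), (295, 147), (296, 147), (297, 146), (298, 203), (299, 231), (300, 232), (301, 231), (302, 231), (303, 230), (304, 230), (305, 230), (306, 231), (307, 231), (308, 229), (309, 215), (310, 86), (311, 57), (312, 57), (313, 56), (314, 57), (315, 93), (316, 112), (317, 115), (318, 118), (319, 118), (320, 119), (321, 119), (322, 117), (323, 124), (324, 151), (325, 179), (326, 198), (327, 197), (328, 196), (329, 196), (330, 195), (331, 195), (332, 196), (333, 195), (334, 195), (335, 196), (336, 196), (337, 196), (338, 196), (339, 196), (340, 197), (341, 197), (342, 187), (343, 178), (344, 164)]
```

View pics/e_w31.png

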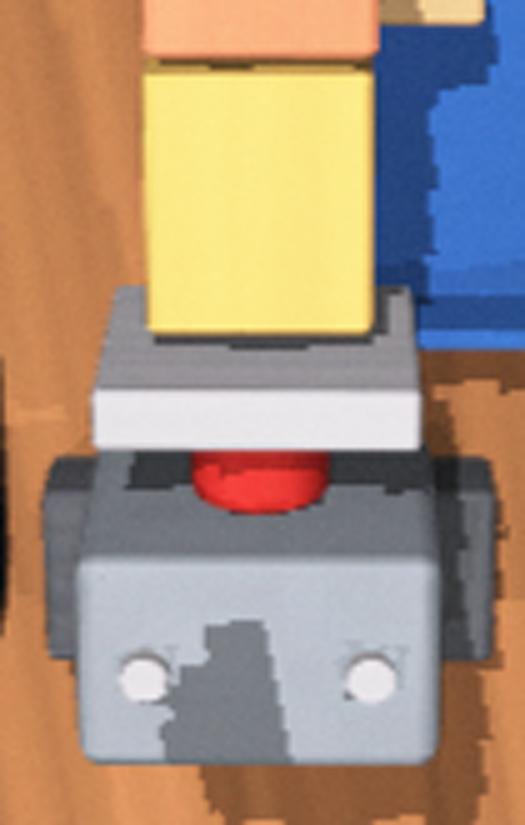

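View pics/e_w41.png

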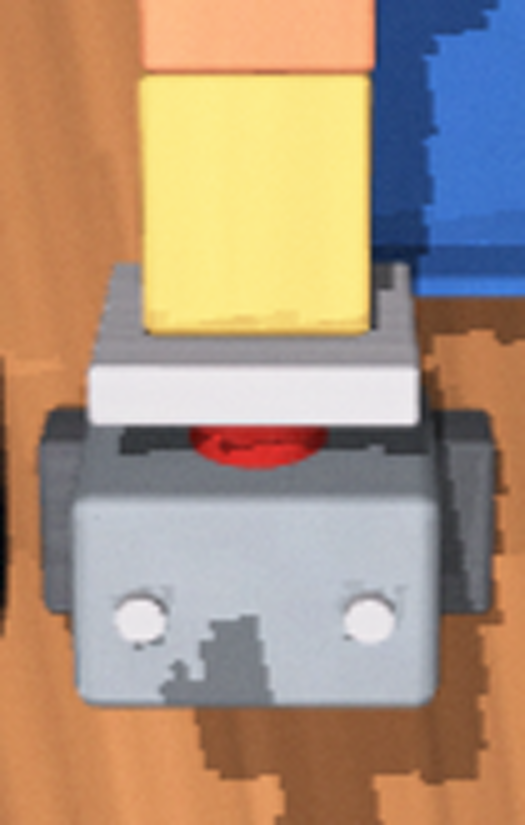

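```bash
python3 - <<'E'
from h import *
for n,a,b,h in (('w31',302.7,314.5,336.8),('w41',297.8,309.6,324.7)):
    f=dict(np.load(n+'.npz'))
    q=[(w2c(cast(f,292,v,z))*1e3)[1].round(2) for v,z in ((a,.072),(b,.072),(h,.074))]
    print(n,q,q[0]-q[2])
E
```

```text
w31 [np.float64(-84.39), np.float64(-92.25), np.float64(-106.3)] 21.909999999999997
w41 [np.float64(-89.53), np.float64(-97.32), np.float64(-106.4)] 16.870000000000005
```

>>> drive_tool([
  {"jaw":0.06,"x":-0.02,"y":0,"z":0.03,"ax":0,"ay":0,"az":0},
  {"jaw":0.06,"x":-0.03,"y":0.02,"z":0.03,"ax":0,"ay":0,"az":0},
  {"jaw":0.06,"x":-0.03,"y":0.03,"z":0.03,"ax":0,"ay":0,"az":0},
  {"jaw":0.06,"x":-0.02,"y":0.03,"z":0.03,"ax":0,"ay":0,"az":0},
  {"jaw":0.06,"x":0,"y":0.03,"z":0,"ax":0,"ay":0,"az":0},
  {"jaw":0.06,"x":0,"y":0.03,"z":0,"ax":0,"ay":0,"az":0},
  {"jaw":0.06,"x":0,"y":0,"z":0,"ax":0,"ay":0,"az":0},
  {"jaw":0.06,"x":0,"y":0,"z":0,"ax":0,"ay":0,"az":0},
  {"jaw":0.06,"x":0,"y":0,"z":0,"ax":0,"ay":0,"az":0},
])

```text
clock: 44.63
tcp_pos: [0.489, 0.0937, 0.2698]
tcp_rot: [-3.141, 0.001, 1.433]
wrist_force: [0.0, -0.3, -0.1]
gripper_width: 0.0599
```

```bash
python3 look.py 42; python3 - <<'E'
from h import *
f=dict(np.load('w42.npz'))
hsv=cv2.cvtColor(f['pixels'],cv2.COLOR_RGB2HSV)
m=cv2.inRange(hsv,(0,150,170),(5,255,255))|cv2.inRange(hsv,(174,150,170),(180,255,255))
cs,_=cv2.findContours(m,0,2)
for c in cs:
    if cv2.contourArea(c)>100: r=cv2.minAreaRect(c);print(r,cast(f,*r[0],.074))
E
```

```text
44.6333 [0.489  0.0937 0.2698] [-3.141e+00  1.000e-03  1.433e+00] [ 0.  -0.3 -0.1] 0.0599077648148284 cal [-97.3  61.4]
```

View pics/w42.png

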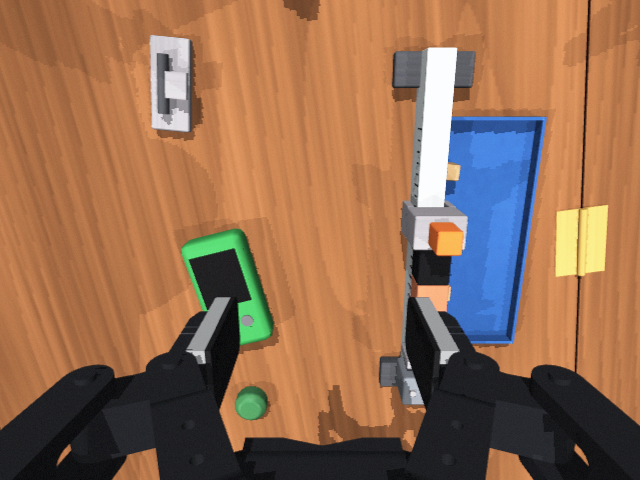

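View pics/sc42.png

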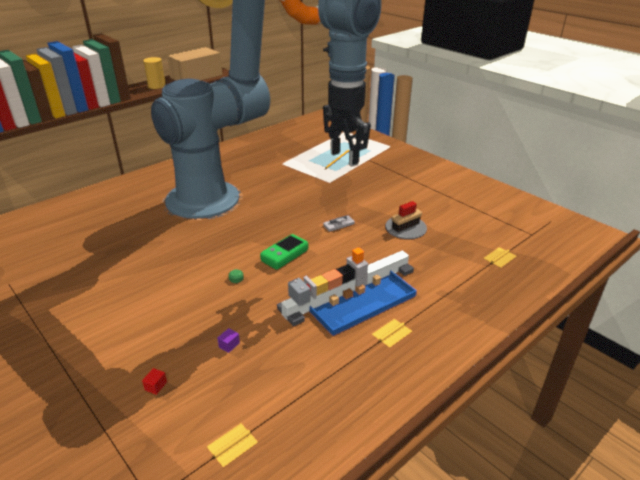

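```bash
python3 -c "
from h import *
print(workorder.job_done())"
```

```text
the job is handed in; nothing more can be done
None
```

The job is finished and handed in at about 45 s of the 210 s allowed; no verdict came back.

- **Sweeping:** I swept all four offcuts off the rail into the blue tray with two strokes of the brush. Pictures afterwards showed the rail bare and all four pieces in the tray.
- **Spacers:** Three were there: brass, copper and black. I found no white one. I laid them end to end on the rail, each within about 1 mm of its centre line in the wrist pictures.
- **Jaw:** I slid it shut by its tab and released it. Comparing wrist pictures from before and after, the anvil is pressed in about 5.0 mm of its 10 mm. The push force rose by about 6 N, which agrees. The pack was still held after I let go.
- **Brush:** It stands on its bristles about 2 mm from the middle of the coaster. The closing scene picture shows it still upright there. My last attempt to measure it failed because it was outside that wrist picture, so the 2 mm comes from just after I put it down.
- **Bystanders:** The gripper never went near the GPS case, chart clamp or bottle cap, and they look unmoved in the last pictures. I did not measure their positions.

During the slide the wrist showed a steady sideways force of 3 to 5 N, probably because the grip on the tab was slightly off-centre. The largest wrist force I read was about 19 N, well under the limit.

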